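# Put the spare stoppers away in the revolving display stand

## Robot

A 6-joint arm with a two-finger parallel gripper is mounted at the origin on the work surface. World frame = base frame: x ahead of the robot, y to its left, z up, the work surface at z = 0. Lengths are in m, angles in degrees, forces in N, time in s.
With the tool pointing down it reaches from about 0.4 to 0.825 m from the base axis. Payload 7 kg.
Tool frame: the origin (TCP) lies between the finger pads; the fingertips stand 17 mm ahead of it and the grasp point (between the pads) lies 2 mm behind it; x points along the fingers, y is the direction in which the jaws open and shut, and the axes are right-handed (so a half turn about x gives the same grasp; the last joint's range is limited). The gripper opens to 88 mm and grips with 3 to 60 N. Pads are 19 mm wide; open, the fingers measure 130 mm over their backs; the gripper's body (78 mm by 193 mm) begins 47 mm behind the grasp point.
Start: joints at [-51.446, 20.546, 0.682, 0, -70.136, -16.507], TCP at [0.253, -0.626, 0.204] pointing down, gripper open.
Joint ranges: [-176.03, 176.03], [-82.01, 121.73], [-58.28, 71.71], [-173.87, 95.51], [-174.79, -0.11], [-173.66, 173.66]. Speed limits (degrees/s): [136.94, 136.94, 172.46, 180, 180, 180].

## Interface

Orientations are given as [roll, pitch, yaw] about the fixed x, y, z axes, in that order (R = Rz(yaw) Ry(pitch) Rx(roll)).
In Python, from plant import r gives the robot as it stands.
- The arm moves only by the shell command python3 -m jog 'ROWS' [FORCE]. ROWS is a JSON object of lists of equal length, an entry for each row: "fingers": the opening, from 0 (shut) to 1 (fully open); "dp": the shift along the tool's x, y, z in mm, a list of three; "twist": the turn about the tool's x in degrees. In form: {"fingers": [fingers, ...], "dp": [[dx, dy, dz], ...], "twist": [twist, ...]}. A call has exactly 5 rows; each row is the pose to reach, as a shift and turn from the pose measured when the call began, along the tool's axes at that moment; what a row does not reach only later rows make up. A row lasts 1/10 s, in which the tool goes at most 50 mm and 8.59 degrees, less where a joint would pass 70% of its speed; a pose out of reach is approached as far as the arm can. A call with a gripper value outside its range is refused whole. The fingers move at their own pace and stop on an object; FORCE is the grip in N (left out, the last holds). Time passes only in rows, so rows that repeat a pose let the fingers close, or fill a call up. It gives the time, the measured TCP pose, the force and the opening at its end, in the units of the state.
- r.get_state(): the state, without advancing time (a new reading comes with each control period).
- r.capture(name): name is "side" or "top"; returns a dict with "frame" (480x640x3 uint8, red, green, blue), "intrinsics" (3x3 intrinsics, pixels), "D" ([k1, k2, p1, p2, k3] as OpenCV has them; the pictures are not rectified), "pose" (4x4, takes a point from camera to world coordinates). Camera axes: x right, y down, z forward; pixel columns grow to the right and rows downward; lengths in m; the calibration is good to about 2 mm. A picture is of the moment at which its call begins. There is no depth.
- r.close_job(): hands the job in, once; it reports no verdict.
The state is a dict: "time_s": time; "joints": joint angles; "qd": joint speeds; "joint_torque": joint torques, N m; "tcp_pos": TCP position; "eef_rot": TCP orientation; "contact_force": force on the tool from outside, world axes, zero at the start; "moment": the same for the moment, N m; "gripper_width": finger opening in m.
Only numpy, scipy, OpenCV 4.12 (cv2) and the standard library are available. Lean on these libraries where they do the work, as an engineer would, in place of code of your own. Each camera call takes 0.05 s, during which the arm holds its last target. There are 200 camera calls.

## Task

Turn the revolving stand until its drawer faces squarely to the front (your side of the table), then press the brass latch button so that the drawer springs out. Put every glass stopper that lies about on the table into the drawer, and only then push the drawer fully shut so that it stays shut. Last, turn the stand until the scent bottle faces squarely to the front, and leave the decanter and the coupe glasses standing where they are.

Things in the scene. Friction and masses are not known exactly. Their poses are not given: they have to be found in the camera images.
- stand: low round steel foot of the revolving stand, 200 mm across and 12 mm high, fixed to the table; origin at the centre of its underside, on the turning axis; its x axis points away from the robot, so 'front' (the robot's side) is its -x direction
- turntable (a joint): angle of the turntable about the vertical axis through the stand's foot, rad, anticlockwise seen from above, endless; at 0 (or whole turns) the drawer faces front, half a turn off the scent bottle does. A round white disc, 320 mm across, top 28 mm above the table, with four upright glass blades on its rim. It stays where it is left; 2 to 3 N sideways on a blade turn it
- drawer_side (a point): point on the disc's rim straight in front of the drawer, 160 mm from the axis, 28 mm above the table. The drawer is in a dark wooden case fixed on the disc: 164 mm wide, from 112 mm on the drawer side of the axis to 50 mm on the other side, roof 92 mm above the table
- bottle_side (a point): point on the opposite rim, straight in front of the scent bottle, 160 mm from the axis, 28 mm above the table
- scent_bottle (a point): square cut-glass scent bottle, 44 mm wide, 90 mm tall, fixed on the disc with its centre 100 mm from the axis, on the side opposite the drawer; the point is its centre, 73 mm above the table
- drawer (a joint): how far the drawer of the case stands out, m: about 0 shut and caught, 0.095 fully out (a spring drives it out when the latch is pressed). It has no handle: to shut it push its front squarely back, about 4 to 7 N, to the hard stop (-0.003), where the catch snaps in; let go earlier it comes out again
- drawer_front (a point): centre of the outer face of the drawer's front panel (164 mm wide, from 30 to 82 mm above the table); moves with the drawer
- drawer_in (a point): centre of the drawer floor that is open to the sky when the drawer is fully out, 34 mm above the table; x axis from front panel to case, y across. Open part: x -0.048 to 0.047, y -0.070 to 0.070. Side walls 4 mm thick, 34 mm high, front panel 48 mm above this floor. The case's roof hangs 49 mm above the floor beyond x = 0.047; the floor ends under it at x = 0.068
- latch (a joint): how far the latch button is pressed, m: 0 up, 0.007 fully down; about 1.5 N to start and 5 N fully down; it springs up again
- latch_top (a point): centre of the top of the latch button: a round brass button, 24 mm across, standing 10 mm proud of the case's roof, 30 mm from the axis on the drawer side, top 102 mm above the table; pressed straight down it releases the drawer
- blade1 (a point): centre of the top of an upright glass blade fixed on the turntable's rim, 148 mm from the axis, 60 degrees round the rim from the drawer's direction; 16 mm along the radius, 10 mm across, from 28 to 80 mm above the table
- blade2 (a point): centre of the top of an upright glass blade fixed on the turntable's rim, 148 mm from the axis, 120 degrees round the rim from the drawer's direction; 16 mm along the radius, 10 mm across, from 28 to 80 mm above the table
- blade3 (a point): centre of the top of an upright glass blade fixed on the turntable's rim, 148 mm from the axis, 120 degrees round the rim from the drawer's direction; 16 mm along the radius, 10 mm across, from 28 to 80 mm above the table
- blade4 (a point): centre of the top of an upright glass blade fixed on the turntable's rim, 148 mm from the axis, 60 degrees round the rim from the drawer's direction; 16 mm along the radius, 10 mm across, from 28 to 80 mm above the table
- stopper1_head (a point): loose spare glass stopper, 36 g: a square cut-glass head 28 x 28 mm and 18 mm thick with a round plug 14 mm across and 16 mm long on its middle. It starts standing head down on the mat, plug up (total height 34 mm). The point is the centre of the head, 9 mm from its flat face; its z axis points along the plug, x and y square to the head's sides. None if this one is absent
- stopper2_head (a point): loose spare glass stopper, 36 g: a square cut-glass head 28 x 28 mm and 18 mm thick with a round plug 14 mm across and 16 mm long on its middle. It starts standing head down on the mat, plug up (total height 34 mm). The point is the centre of the head, 9 mm from its flat face; its z axis points along the plug, x and y square to the head's sides. None if this one is absent
- stopper3_head (a point): loose spare glass stopper, 36 g: a square cut-glass head 28 x 28 mm and 18 mm thick with a round plug 14 mm across and 16 mm long on its middle. It starts standing head down on the mat, plug up (total height 34 mm). The point is the centre of the head, 9 mm from its flat face; its z axis points along the plug, x and y square to the head's sides. None if this one is absent
- stopper4_head (a point): loose spare glass stopper, 36 g: a square cut-glass head 28 x 28 mm and 18 mm thick with a round plug 14 mm across and 16 mm long on its middle. It starts standing head down on the mat, plug up (total height 34 mm). The point is the centre of the head, 9 mm from its flat face; its z axis points along the plug, x and y square to the head's sides. None if this one is absent
- decanter: bystander: clear glass decanter with a square stopper, 84 mm across, 191 mm tall, loose; origin at the centre of its underside
- coupe1: bystander: small coupe glass with a solid amber foot, 74 mm across, 100 mm tall, loose; origin at the centre of its underside
- coupe2: bystander: a second, like coupe glass
- stopper_mat: thin table mat, 250 x 250 x 2 mm, fixed, on which the stoppers stand; origin at the centre of its underside
- glass_mat: a like mat on the other side, on which the decanter and coupes stand
Not all that is in view belongs to the job. Leave any black, orange or turquoise look-alike of the part that bears stopper4_head alone.

How it is judged:
By the outcome, as a careful person would: the job done as asked, in the order asked, and still so for the second after the job is handed in, with the robot touching nothing.
Of stopper1, stopper2, stopper3, stopper4 only 2 to 4 are there at a start; the rules pass over those that are not, and their reading is None.
At some moment in a run one of stopper1, stopper2, stopper3, stopper4 may be knocked a few centimetres aside while the robot is not near it.
Once in a run the grip may slacken for a moment while it holds something.
It also fails if it takes over 210 s, if anything falls off the work surface, if the arm or the gripper's body presses on something with over 40 N, if the wrist force passes 120 N, or if a joint passes its speed limit or range.

## Working session

There is one attempt and no reset: what is moved stays moved. The work goes in short steps, Python scripts to look and compute and a shell command to move; the robot and the scene stay as the last step left them, time stands still between calls to the robot, and variables do not carry over. Pictures are saved under pics/ and viewed, on a budget of 14 in all, crops included, one or two more only if the job needs it, and the job is handed in when it is done.

```bash
ls; mkdir -p pics; cat > look.py <<'E'
import sys,cv2,pickle
from plant import r
def snap(cam,tag):
    d=r.capture(cam); pickle.dump(d,open(f'pics/{tag}.pkl','wb'))
    cv2.imwrite(f'pics/{tag}.png',d['frame'][:,:,::-1]); return d
E
python3 - <<'E'
from look import *
import numpy as np
np.set_printoptions(precision=4,suppress=True)
for c in('top','side'):
    d=snap(c,c+'0');print(d['pose'],d['intrinsics'],d['D'])
print(r.get_state())
E
```

```text
pics
[[-0.0292 -0.9944  0.1018  0.4771]
 [-0.9996  0.0292 -0.0023  0.0718]
 [-0.0006 -0.1019 -0.9948  1.4761]
 [ 0.      0.      0.      1.    ]] [[595.8679   0.     326.4371]
 [  0.     595.8679 240.5607]
 [  0.       0.       1.    ]] [-0.0213  0.      0.      0.      0.    ]
[[-0.94   -0.2029  0.2743  0.2737]
 [-0.3412  0.5633 -0.7525  1.0342]
 [-0.0018 -0.8009 -0.5987  0.8549]
 [ 0.      0.      0.      1.    ]] [[590.0332   0.     310.6266]
 [  0.     590.0332 230.4525]
 [  0.       0.       1.    ]] [-0.0373  0.      0.      0.      0.    ]
{'time_s': 0.1, 'joints': array([-51.4454,  20.5875,   0.6384,  -0.0171, -70.1392, -16.5056]), 'qd': array([ 0.02  , -0.0312,  0.0813,  0.1764,  0.0623, -0.0101]), 'joint_torque': array([ -0.0015, -58.416 ,  29.375 ,   7.0154,   0.0102,  -0.0001]), 'tcp_pos': array([ 0.2532, -0.6252,  0.2032]), 'eef_rot': array([ 96.1986,  89.9103, 118.2417]), 'contact_force': array([-0.3117,  0.5274, -0.63  ]), 'moment': array([-0.0411,  0.0551, -0.0212]), 'gripper_width': 0.08761162994615614}
```

View pics/top0.png

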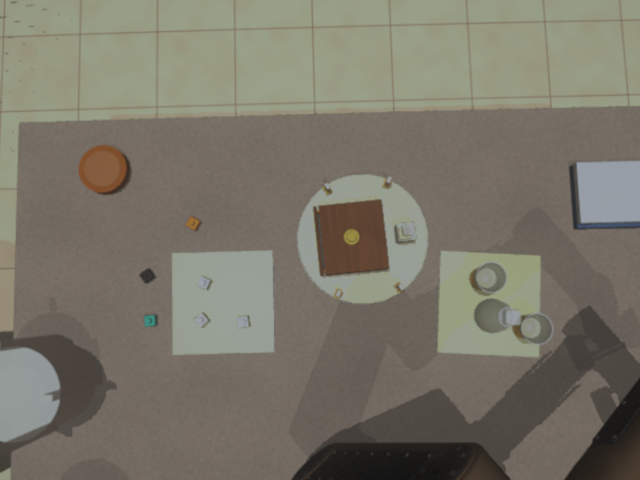

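View pics/side0.png

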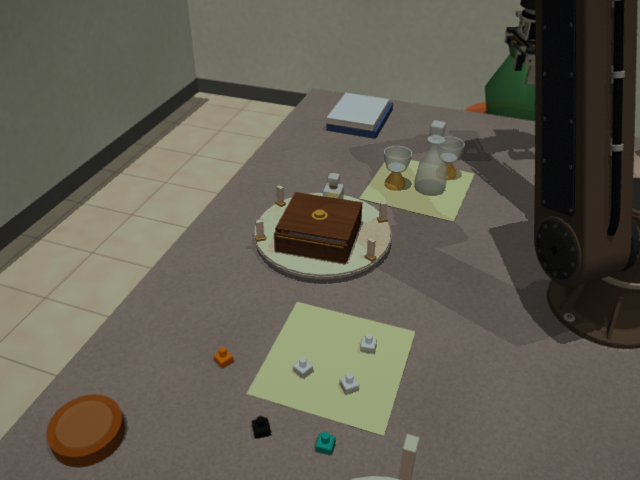

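Candidates for the stoppers in the top view are three clear ones on the left mat at (204,283), (202,320) and (243,322). The look-alikes are orange (194,223), black (148,275) and turquoise (151,320), plus the decanter's own stopper (512,317). I choose the three clear ones and check them in a close crop. The drawer faces left (+y), so it needs about +90° of turn.

```bash
cat >> look.py <<'E'
import numpy as np
np.set_printoptions(precision=4,suppress=True)
def load(tag): return pickle.load(open(f'pics/{tag}.pkl','rb'))
def ray(d,uv):
    p=cv2.undistortPoints(np.array([[uv]],float),d['intrinsics'],d['D'])[0,0]
    T=d['pose'];return T[:3,3],T[:3,:3]@np.array([p[0],p[1],1])
def atz(d,uv,z):
    o,v=ray(d,uv);return o+v*(z-o[2])/v[2]
def tri(a,ua,b,ub):
    o,v=ray(a,ua);p,w=ray(b,ub);v/=np.linalg.norm(v);w/=np.linalg.norm(w)
    s=np.linalg.lstsq(np.c_[v,-w],p-o,rcond=None)[0]
    A,B=o+v*s[0],p+w*s[1];return (A+B)/2,np.linalg.norm(A-B)
def proj(d,X):
    T=np.linalg.inv(d['pose']);rv=cv2.Rodrigues(T[:3,:3])[0]
    return cv2.projectPoints(np.atleast_2d(np.array(X,float)),rv,T[:3,3],d['intrinsics'],d['D'])[0][:,0]
def grid(items,out,s=(400,300)):
    ps=[]
    for tag,(u0,v0,w) in items:   # crop with aspect 4:3, ticks every 10 px
        f=load(tag)['frame'][:,:,::-1];h=int(w*.75);c=cv2.resize(f[v0:v0+h,u0:u0+w],s,interpolation=cv2.INTER_CUBIC);k=s[0]/w
        for i in range(0,w,10):
            cv2.line(c,(int(i*k),0),(int(i*k),8 if (i%50) else 16),(0,0,255),1)
            cv2.line(c,(0,int(i*k)),(8 if (i%50) else 16,int(i*k)),(0,0,255),1)
        cv2.putText(c,f'{tag} {u0},{v0} x{k:.2f}',(20,s[1]-8),0,.45,(255,0,0),1);ps.append(c)
    if len(ps)==1: im=ps[0]
    else: im=np.vstack([np.hstack(ps[i:i+2]) for i in range(0,len(ps),2)])
    cv2.imwrite(out,im)
E
python3 -c "
from look import *
grid([('top0',(170,250,110)),('side0',(250,310,180)),('top0',(290,165,180)),('side0',(245,165,160))],'pics/g1.png')"
```

```text
(no output)
```

View pics/g1.png

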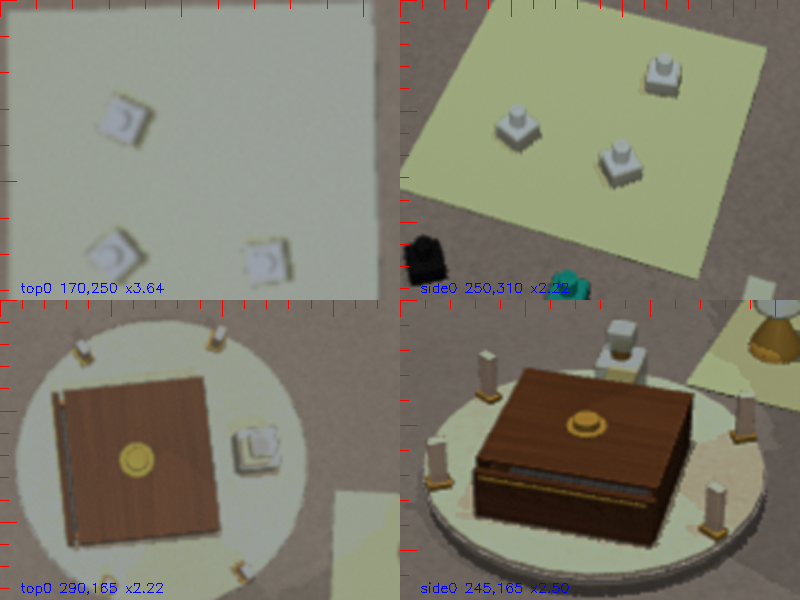

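The crops show three clear stoppers, all plug up, with none black, orange or turquoise. Plug tops in the top view are A (203.8,283), B (200.8,320.3) and C (243.1,322). In the side view they are A (303.1,360.4), B (349.5,376.7) and C (368.9,337.9). The latch is at (351.7,237.1) in the top view and (319.8,213.4) in the side view. Next I triangulate these and fit the stand pose.

```bash
cat > m.py <<'E'
from look import *
from scipy.optimize import least_squares
t,s=load('top0'),load('side0')
for n,a,b in [('A',(203.8,283),(303.1,360.4)),('B',(200.8,320.3),(349.5,376.7)),('C',(243.1,322),(368.9,337.9)),('latch',(351.7,237.1),(319.8,213.4))]:
    print(n,*tri(t,a,s,b))
# stand fit: drawer direction phi (world angle of drawer side)
def pts(x,y,phi):
    P=lambda rr,a,z:[x+rr*np.cos(phi+a),y+rr*np.sin(phi+a),z]
    k=np.pi/180
    B=[P(.148,a*k,.08) for a in(60,120,-120,-60)]
    return P(.03,0,.102),B,P
S=lambda u,v:(245+(u-400)/2.5,165+(v-300)/2.5)
T=lambda u,v:(290+u/2.2222,165+(v-300)/2.2222)
def res(p):
    L,B,P=pts(*p); e=[]
    e+=list(proj(t,L)[0]-(351.7,237.1))+list(proj(s,L)[0]-(319.8,213.4))
    # drawer to +y: +60 -> toward -x side
    for b,q in zip(B,[S(715,488),S(745,396),S(487,353),S(437,440)]): e+=list(proj(s,b)[0]-q)
    for i,q in ((2,T(218,331)),(3,T(80,343))): e+=list(proj(t,B[i])[0]-q)
    return e
f=least_squares(res,[.6,.0,1.6],loss='soft_l1');print(f.x,np.degrees(f.x[2]));print(np.reshape(f.fun,(-1,2)))
L,B,P=pts(*f.x);print(np.array(B))
for n,uv in (('matTL',(172,252)),('matBR',(274,354)),('coupe1',(488,279)),('dec',(492,316)),('c2',(536,329)),('glassmatTL',(441,251)),):print(n,atz(t,uv,.0))
E
python3 m.py
```

```text
A [0.5308 0.3691 0.0282] 0.0006797105808210188
B [0.441  0.3769 0.0291] 0.00025611978942318835
C [0.4339 0.2751 0.0275] 5.421317096323152e-05
latch [0.6251 0.0093 0.0928] 0.00016979203031828102
[ 0.6277 -0.0172  1.638 ] 93.84862510225274
[[-1.3323 -0.6418]
 [-0.6598 -2.5728]
 [ 0.14   -0.3056]
 [ 0.6659 -0.6735]
 [-0.0529  0.3038]
 [-0.9948 -0.3184]
 [-0.0455  1.0632]
 [ 0.181   1.5535]]
[[ 0.4948  0.0481  0.08  ]
 [ 0.5048 -0.0996  0.08  ]
 [ 0.7605 -0.0824  0.08  ]
 [ 0.7506  0.0653  0.08  ]]
matTL [0.6108 0.4534 0.    ]
matBR [0.3532 0.2046 0.    ]
coupe1 [ 0.5207 -0.329   0.    ]
dec [ 0.4295 -0.3338  0.    ]
c2 [ 0.3945 -0.4406  0.    ]
glassmatTL [ 0.5937 -0.2158  0.    ]
```

Stand axis is about (0.626,-0.019), with the drawer facing 93.9°, so it needs about +86° anticlockwise. Plan: straddle blade1 at (0.495,0.048) with the jaws tangential and carry it round the arc.

```bash
cat > nav.py <<'E'
from look import *
from scipy.spatial.transform import Rotation as Ro
def cur():
    s=r.get_state();R=Ro.from_euler('xyz',s['eef_rot'],degrees=True).as_matrix()
    return s,R
def plan(wps):
    """wps: (x,y,z,jaw deg or None); prints dp (mm) and twist from each waypoint to the next; tool taken as measured, then vertical"""
    s,R=cur();p=s['tcp_pos'].copy()
    jaw=np.degrees(np.arctan2(R[1,1],R[0,1]))
    print('t',s['time_s'],'pos',p,'jaw %.1f'%jaw,'x',R[:,0],'j6 %.1f w %.3f'%(s['joints'][5],s['gripper_width']),'F',s['contact_force'])
    for w in wps:
        tgt=np.array(w[:3]);tw=0
        if w[3] is not None:
            d=(w[3]-jaw+90)%180-90 if len(w)<5 else w[3]-jaw
            tw=-d   # tool x down: + twist turns clockwise from above
        print(w,'dp',np.round(R.T@(tgt-p)*1000,1),'twist %.1f'%tw)
        R=R@Ro.from_rotvec([np.radians(tw),0,0]).as_matrix();p=tgt;jaw-=tw
E
python3 -c "
from nav import *
plan([(.253,-.626,.33,None),(.495,.048,.25,63.85),(.495,.048,.07,63.85)])"
```

```text
t 0.1 pos [ 0.2532 -0.6252  0.2032] jaw 112.0 x [-0.0007  0.0014 -1.    ] j6 -16.5 w 0.088 F [-0.3117  0.5274 -0.63  ]
(0.253, -0.626, 0.33, None) dp [-126.8   -0.5   -0.5] twist 0.0
(0.495, 0.048, 0.25, 63.85) dp [ 80.8 533.8 477.3] twist 48.2
(0.495, 0.048, 0.07, 63.85) dp [180.   -0.2   0.2] twist -0.0
```

```bash
python3 -m jog '{"fingers":[1,1,1,1,1],"dp":[[-42,0,0],[-84,0,0],[-127,0,0],[-127,30,25],[-127,60,50]],"twist":[0,0,0,0,0]}' 10
python3 -m jog '{"fingers":[1,1,1,1,1],"dp":[[0,35,32],[0,70,64],[0,105,96],[0,140,128],[0,175,160]],"twist":[0,0,0,0,0]}'
python3 -m jog '{"fingers":[1,1,1,1,1],"dp":[[0,35,32],[0,70,64],[0,105,96],[0,140,128],[0,175,160]],"twist":[0,0,0,0,0]}'
python3 -m jog '{"fingers":[0.6,0.6,0.6,0.6,0.6],"dp":[[0,35,31],[0,70,62],[0,105,93],[0,124,107],[0,124,107]],"twist":[0,0,0,0,0]}'
python3 -m jog '{"fingers":[0.6,0.6,0.6,0.6,0.6],"dp":[[20,0,0],[40,0,0],[80,0,0],[80,0,0],[80,0,0]],"twist":[8,16,24,32,40]}'
python3 -c "
from nav import *
plan([(.495,.048,.16,63.85),(.495,.048,.07,63.85)])
snap('top','top1');snap('side','side1')
grid([('top1',(240,150,240)),('side1',(225,120,240))],'pics/g2.png')"
```

```text
time_s: 0.6
tcp_pos: [0.2773, -0.5509, 0.3307]
eef_rot: [37.5, 90.0, 59.5]
contact_force: [1.5, 0.0, -0.8]
gripper_width: 0.0878
time_s: 1.1
tcp_pos: [0.3604, -0.327, 0.3307]
eef_rot: [45.1, 89.9, 67.0]
contact_force: [1.0, -0.4, -0.6]
gripper_width: 0.0878
time_s: 1.6
tcp_pos: [0.4435, -0.1029, 0.331]
eef_rot: [33.6, 89.9, 55.5]
contact_force: [2.3, -0.5, 0.9]
gripper_width: 0.0878
time_s: 2.1
tcp_pos: [0.4968, 0.0548, 0.3301]
eef_rot: [126.3, 89.9, 148.4]
contact_force: [0.1, -0.2, 0.3]
gripper_width: 0.0554
time_s: 2.6
tcp_pos: [0.4956, 0.0538, 0.2487]
eef_rot: [-152.4, 89.8, -170.6]
contact_force: [-0.1, 0.5, 1.4]
gripper_width: 0.0526
t 2.6 pos [0.4956 0.0538 0.2487] jaw 71.7 x [-0.0037 -0.0006 -1.    ] j6 -137.0 w 0.053 F [-0.1091  0.4916  1.4243]
(0.495, 0.048, 0.16, 63.85) dp [88.7 -5.6  1.5] twist 7.9
(0.495, 0.048, 0.07, 63.85) dp [90.   0.2  0.3] twist -0.0
```

View pics/g2.png

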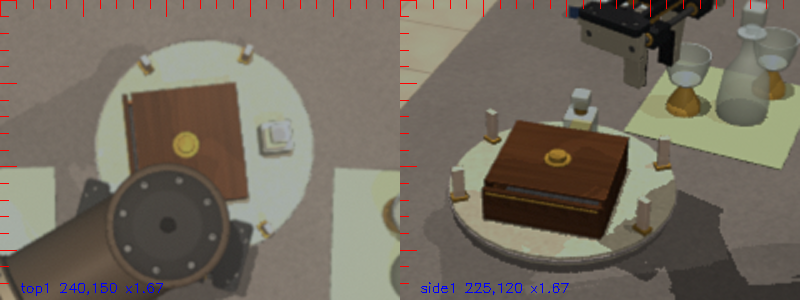

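The gripper hangs above blade1, which is at about (642,213) in the side panel; the path down looks clear. I descend with the jaws narrowed.

```bash
python3 -m jog '{"fingers":[0.45,0.45,0.45,0.45,0.45],"dp":[[30,-3,1],[60,-6,1],[88,-6,1],[88,-6,1],[88,-6,1]],"twist":[4,8,8,8,8]}'
python3 -m jog '{"fingers":[0.4,0.4,0.4,0.4,0.4],"dp":[[20,0,0],[40,0,0],[60,0,0],[80,0,0],[90,0,0]],"twist":[0,0,0,0,0]}'
python3 -c "
from nav import *
plan([(.495,.048,.07,63.85)])
snap('side','side2')
grid([('side2',(275,170,140)),],'pics/g3.png',(800,600))"
```

```text
time_s: 3.2
tcp_pos: [0.4956, 0.0478, 0.1625]
eef_rot: [-143.6, 89.9, -169.5]
contact_force: [-0.1, 0.5, 0.8]
gripper_width: 0.039
time_s: 3.7
tcp_pos: [0.4961, 0.0481, 0.0729]
eef_rot: [-161.8, 90.0, 172.4]
contact_force: [0.7, 0.1, -0.2]
gripper_width: 0.0351
t 3.7 pos [0.4961 0.0481 0.0729] jaw 64.2 x [-0.0007  0.0001 -1.    ] j6 -143.9 w 0.035 F [ 0.7372  0.1009 -0.2211]
(0.495, 0.048, 0.07, 63.85) dp [ 2.9 -0.5 -1. ] twist 0.4
```

View pics/g3.png

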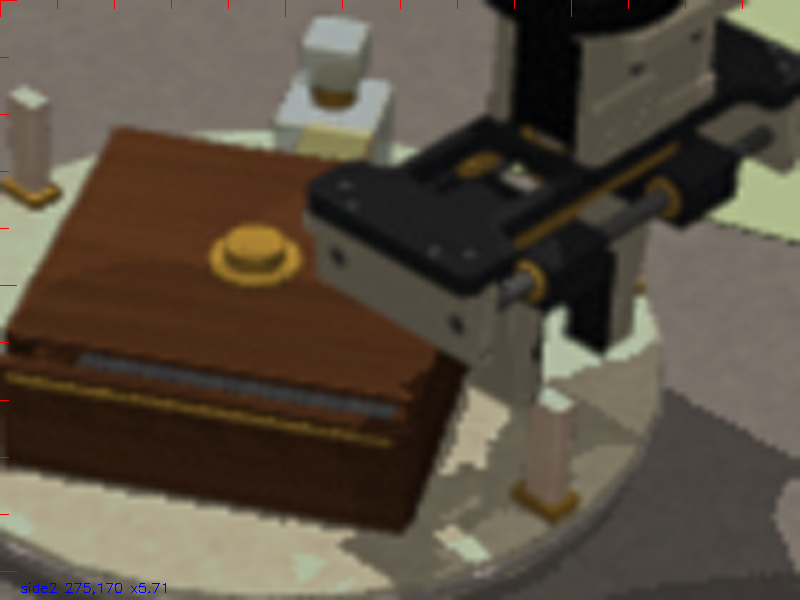

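```bash
python3 -c "
from nav import *
s,R=cur();p=s['tcp_pos'];y=R[:,1]
d=load('side2');t=load('top0')
w=s['gripper_width']/2
for n,X in (('tip',p+R[:,0]*.017),('tip+y in',p+R[:,0]*.017+y*w),('tip-y in',p+R[:,0]*.017-y*w),('blade',(.4948,.0481,.08))):
  q=proj(d,X)[0];print(n,q,(q-(275,170))*5.714)
print(atz(t,(339,291),.08),atz(t,(339,293),.08),atz(t,(398,285),.08),atz(d,(372.2,239.7),.08))
"
```

```text
tip [370.2442 248.9522] [544.2252 451.1329]
tip+y in [364.8349 252.5375] [513.3169 471.6193]
tip-y in [375.5698 245.4218] [574.6561 430.9601]
blade [371.1457 239.9065] [549.3765 399.4456]
[0.5008 0.0426 0.08  ] [0.4961 0.0428 0.08  ] [ 0.5107 -0.0957  0.08  ] [0.4929 0.0466 0.08  ]
```

```bash
python3 -m jog '{"fingers":[0,0,0,0,0],"dp":[[0,0,0],[0,0,0],[0,0,0],[0,0,0],[0,0,0]],"twist":[0,0,0,0,0]}' 4
python3 -c "
from nav import *
d=load('side1')
p=np.array([.4956,.0538,.2487]);j=np.radians(71.7);y=np.array([np.cos(j),np.sin(j),0])
for k in (1,-1): print((proj(d,p+k*y*.026-[0,0,.017])[0]-(225,120))*1.6667+(400,0))
s,R=cur();print(s['gripper_width'],s['tcp_pos'],s['contact_force'])
a=snap('top','top3');snap('side','side3');
"
```

```text
time_s: 4.25
tcp_pos: [0.4957, 0.0479, 0.0723]
eef_rot: [-149.6, 89.9, -175.4]
contact_force: [-0.7, 1.2, 0.7]
gripper_width: 0.0023
[637.0572 111.0245]
[661.0558  92.7979]
0.0023132525267960807 [0.4957 0.0479 0.0723] [-0.6874  1.1974  0.7091]
```

```bash
python3 -c "
from nav import *
grid([('side3',(320,160,100)),('top3',(290,220,110))],'pics/g4.png',(500,375))
import cv2
im=cv2.imread('pics/g4.png');im=np.vstack([im[:,:500],im[:,500:]]);cv2.imwrite('pics/g4.png',cv2.resize(im,(800,1200))[:600])
cv2.imwrite('pics/g4.png',cv2.resize(im,(450,600)))
"
```

```text
(no output)
```

View pics/g4.png

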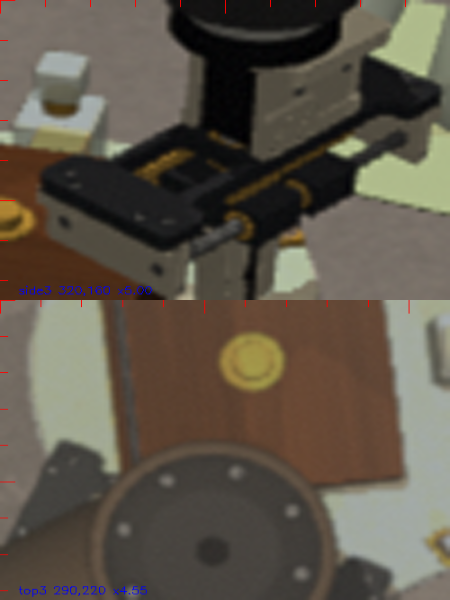

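```bash
python3 -c "
from nav import *
d=load('top3')
for z in (.06,.15,.25,.3,.35): print(z,proj(d,(.4957,.0479,z))[0])
f=load('side3')['frame'][195:280,330:415,::-1];g=load('top0')['frame'][265:315,310:370,::-1]
cv2.imwrite('pics/g5.png',np.hstack([cv2.resize(f,(500,500),interpolation=3),cv2.resize(g,(300,250),interpolation=3).repeat(1,0) if 0 else cv2.copyMakeBorder(cv2.resize(g,(300,250),interpolation=3),0,250,0,0,0)]))
"
```

```text
0.06 [336.6661 293.3575]
0.15 [337.3332 292.8016]
0.25 [338.189  292.0883]
0.3 [338.6714 291.6862]
0.35 [339.1965 291.2485]
```

View pics/g5.png

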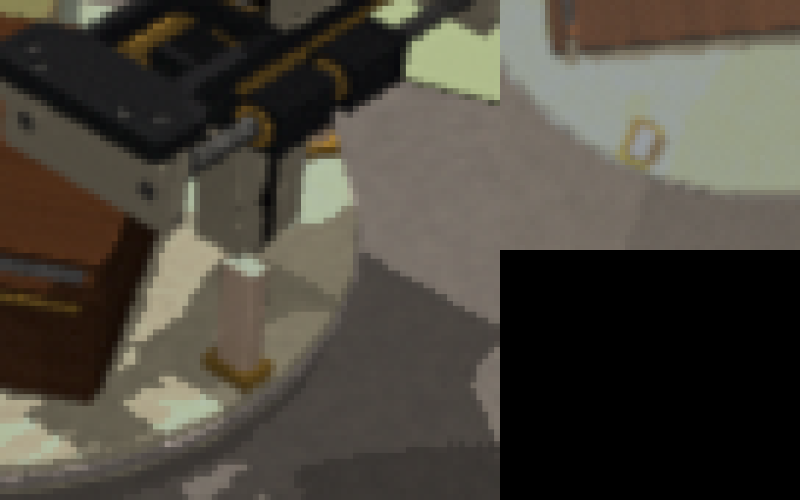

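```bash
python3 -c "
from nav import *
t,s=load('top0'),load('side0')
def corners(d,win):
    u0,v0,u1,v1=win;f=d['frame'][v0:v1,u0:u1].astype(int)
    hsv=cv2.cvtColor(d['frame'][v0:v1,u0:u1],cv2.COLOR_RGB2HSV)
    m=((f[:,:,1]>f[:,:,2]+8)&(f[:,:,1]>120)).astype('uint8') if win[2]<320 or 1 else 0
    m=cv2.morphologyEx(m,cv2.MORPH_CLOSE,np.ones((15,15)));m=cv2.morphologyEx(m,cv2.MORPH_OPEN,np.ones((5,5)))
    c=max(cv2.findContours(m,0,2)[0],key=cv2.contourArea)
    e=cv2.approxPolyDP(cv2.convexHull(c),8,True)[:,0]+np.array([u0,v0]);return e.astype(float)
a=corners(t,(160,240,285,365));b=corners(s,(240,295,425,435));print(a.tolist(),b.tolist())
A=np.array([atz(t,q,.002) for q in a]);B=np.array([atz(s,q,.002) for q in b]);print(A);print(B)
for P in(A,B):print(np.linalg.norm(P-np.roll(P,1,0),axis=1))
for i,q in enumerate(a):
    j=np.argmin(np.linalg.norm(B-A[i],axis=1));print(*tri(t,q,s,b[j]))
"
```

```text
[[270.0, 251.0], [274.0, 352.0], [172.0, 354.0], [171.0, 254.0]] [[296.0, 295.0], [414.0, 331.0], [386.0, 434.0], [357.0, 434.0], [248.0, 394.0]]
[[0.606  0.2091 0.002 ]
 [0.3582 0.2043 0.002 ]
 [0.3603 0.4539 0.002 ]
 [0.6057 0.4554 0.002 ]]
[[0.6159 0.1862 0.002 ]
 [0.3601 0.2041 0.002 ]
 [0.3546 0.4495 0.002 ]
 [0.3999 0.4657 0.002 ]
 [0.6039 0.4532 0.002 ]]
[0.2463 0.2478 0.2496 0.2454]
[0.2672 0.2564 0.2455 0.0481 0.2044]
[0.6056 0.2076 0.0237] 0.0031019119781826683
[0.3592 0.2044 0.0026] 0.0017839687531823322
[0.3575 0.4525 0.0053] 0.006412319735450487
[0.6044 0.4545 0.0037] 0.002422250699591313
```

```bash
python3 -m jog '{"fingers":[0.4,0.4,0.4,0.4,0.4],"dp":[[0,0,0],[0,0,0],[0,0,0],[0,0,0],[0,0,0]],"twist":[0,0,0,0,0]}' 4
python3 -m jog '{"fingers":[0.4,0.4,0.4,0,0],"dp":[[6,0,0],[12,0,0],[12,0,0],[12,0,0],[12,0,0]],"twist":[0,0,0,0,0]}' 4
python3 -m jog '{"fingers":[0,0,0,0,0],"dp":[[0,0,0],[0,0,0],[0,0,0],[0,0,0],[0,0,0]],"twist":[0,0,0,0,0]}' 4
python3 -c "
from nav import *
t,s=load('top0'),load('side3')
print(tri(t,(338.6,293),s,(371.3,239.6)))
snap('side','side4')"
```

```text
time_s: 4.85
tcp_pos: [0.4955, 0.0479, 0.072]
eef_rot: [-144.1, 89.9, -169.9]
contact_force: [1.0, 0.4, 0.1]
gripper_width: 0.0328
time_s: 5.35
tcp_pos: [0.4955, 0.0479, 0.06]
eef_rot: [-142.0, 89.9, -167.8]
contact_force: [0.3, -0.1, 0.2]
gripper_width: 0.0247
time_s: 5.85
tcp_pos: [0.4955, 0.0479, 0.06]
eef_rot: [-143.1, 89.9, -169.0]
contact_force: [-0.2, -0.1, -0.3]
gripper_width: 0.0002
(array([0.4959, 0.0436, 0.0773]), np.float64(0.0006451790239702963))
```

```bash
python3 -c "
from nav import *
f=load('side4')['frame'][185:285,320:440,::-1]
cv2.imwrite('pics/g6.png',cv2.resize(f,(720,600),interpolation=3))
p=r.get_state()['tcp_pos'];print((proj(load('side4'),[p,p-[0,0,.017],(.4959,.0436,.0773)])-(320,185))*6)
"
```

```text
[[301.7272 372.4295]
 [298.9779 409.0129]
 [306.7686 327.5454]]
```

View pics/g6.png

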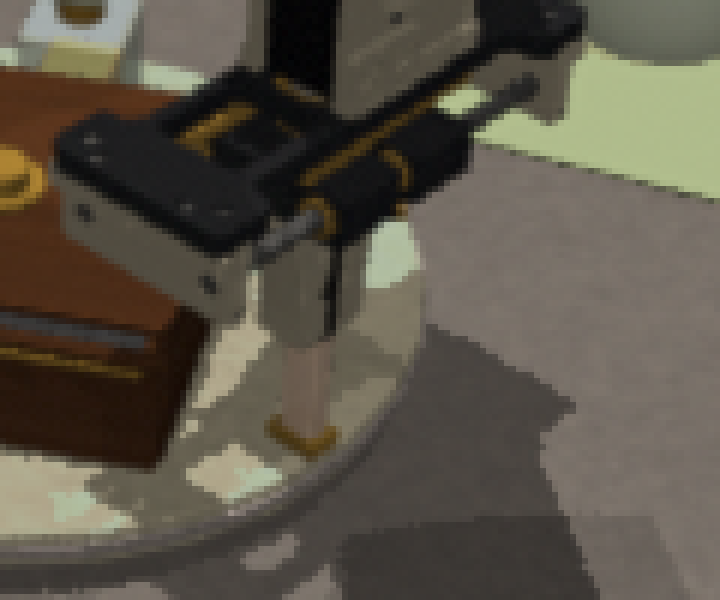

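```bash
python3 -m jog '{"fingers":[0.4,0.4,0.4,0.4,0.4],"dp":[[0,0,0],[0,0,0],[0,0,0],[3,0,0],[6,0,0]],"twist":[0,0,0,0,0]}' 4
python3 -m jog '{"fingers":[0.4,0.4,0.4,0,0],"dp":[[3,0,0],[6,0,0],[6,0,0],[6,0,0],[6,0,0]],"twist":[0,0,0,0,0]}' 4
python3 -m jog '{"fingers":[0,0,0,0,0],"dp":[[0,0,0],[0,0,0],[0,0,0],[0,0,0],[0,0,0]],"twist":[0,0,0,0,0]}' 4

```

```text
time_s: 6.4
tcp_pos: [0.4955, 0.0479, 0.0538]
eef_rot: [-145.3, 89.9, -171.1]
contact_force: [-0.2, -0.4, 0.1]
gripper_width: 0.0328
time_s: 6.9
tcp_pos: [0.4956, 0.0479, 0.0479]
eef_rot: [-144.8, 89.9, -170.6]
contact_force: [0.5, 0.0, -0.4]
gripper_width: 0.0247
time_s: 7.4
tcp_pos: [0.4955, 0.0477, 0.048]
eef_rot: [-138.8, 89.9, -164.6]
contact_force: [-1.2, -2.3, 2.4]
gripper_width: 0.0102
```

The blade is now gripped at 10.2 mm, so the fingertips really sit about 30 mm higher than the reported z suggests. I regrip 10 mm deeper and plan the arc.

```bash
python3 -m jog '{"fingers":[0.2,0.2,0.2,0.2,0.2],"dp":[[0,0,0],[0,0,0],[5,0,0],[10,0,0],[10,0,0]],"twist":[0,0,0,0,0]}' 5
python3 -m jog '{"fingers":[0,0,0,0,0],"dp":[[0,0,0],[0,0,0],[0,0,0],[0,0,0],[0,0,0]],"twist":[0,0,0,0,0]}' 5
cat > arc.py <<'E'
from nav import *
def arc(c,dang,n,z=None):
    s,R=cur();p=s['tcp_pos'];c=np.array([*c,p[2]]);print('t %.2f'%s['time_s'],'p',p,'w %.4f'%s['gripper_width'],'F',s['contact_force'],'j6',s['joints'][5]);v=p-c
    print('r',np.hypot(*v[:2]),'ang',np.degrees(np.arctan2(v[1],v[0])))
    per=dang/n   # n calls of equal size, 5 rows each; same rows each call
    for k in range(1,6):
        a=per*k/5;q=c+Ro.from_euler('z',a,degrees=True).apply(v)
        print('dp',np.round(R.T@(q-p)*1000,1),'twist %.2f'%-a)
E
python3 -c "
from arc import *
t=load('top0')
b1=atz(t,(338.6,293),.0773);b3=atz(t,(388.2,179),.0773);b4=atz(t,(326,184.4),.0773);b2=atz(t,(398,285),.0773);print(b1,b2,b3,b4,(b1+b3)/2,(b2+b4)/2)
arc((.627,-.019),87,3)"
```

```text
time_s: 7.9
tcp_pos: [0.4948, 0.0475, 0.037]
eef_rot: [-136.9, 89.8, -162.7]
contact_force: [-0.1, -0.0, -0.3]
gripper_width: 0.0176
time_s: 8.4
tcp_pos: [0.4947, 0.0475, 0.0367]
eef_rot: [-139.3, 89.8, -165.2]
contact_force: [1.5, 0.1, -6.2]
gripper_width: 0.0102
[0.4962 0.0436 0.0773] [ 0.5107 -0.096   0.0773] [ 0.7635 -0.0831  0.0773] [0.7548 0.0656 0.0773] [ 0.6298 -0.0197  0.0773] [ 0.6327 -0.0152  0.0773]
t 8.40 p [0.4947 0.0475 0.0367] w 0.0102 F [ 1.5252  0.0583 -6.1941] j6 -143.93322882258641
r 0.14809377915889363 ang 153.3054890000596
dp [  0.  -15.    0.5] twist -5.80
dp [  0.1 -29.8   2.6] twist -11.60
dp [  0.1 -44.4   6.1] twist -17.40
dp [  0.1 -58.5  11.1] twist -23.20
dp [  0.1 -72.1  17.5] twist -29.00
```

```bash
python3 -m jog '{"fingers":[0,0,0,0,0],"dp":[[0,-15,0.5],[0,-29.8,2.6],[0,-44.4,6.1],[0,-58.5,11.1],[0,-72.1,17.5]],"twist":[-5.8,-11.6,-17.4,-23.2,-29]}'
python3 -c "
from arc import *
arc((.627,-.019),58,2)"
```

```text
time_s: 8.9
tcp_pos: [0.4795, -0.025, 0.0372]
eef_rot: [-176.7, 89.9, -173.3]
contact_force: [2.9, 1.8, -7.6]
gripper_width: 0.0102
t 8.90 p [ 0.4795 -0.025   0.0372] w 0.0102 F [ 2.9318  1.7896 -7.6077] j6 -107.07714619909125
r 0.14759307885031828 ang -177.65360826522829
dp [  0.  -14.9   0.5] twist -5.80
dp [ -0.  -29.7   2.5] twist -11.60
dp [ -0.  -44.3   5.9] twist -17.40
dp [ -0.  -58.4  10.9] twist -23.20
dp [ -0.  -71.9  17.2] twist -29.00
```

```bash
python3 -m jog '{"fingers":[0,0,0,0,0],"dp":[[0,-14.9,0.5],[0,-29.7,2.5],[0,-44.3,5.9],[0,-58.4,10.9],[0,-71.9,17.2]],"twist":[-5.8,-11.6,-17.4,-23.2,-29]}'
python3 -m jog '{"fingers":[0,0,0,0,0],"dp":[[0,-14.9,0.5],[0,-29.7,2.5],[0,-44.3,5.9],[0,-58.4,10.9],[0,-71.9,17.2]],"twist":[-5.8,-11.6,-17.4,-23.2,-29]}'
python3 -m jog '{"fingers":[0,0,0.25,0.25,0.25],"dp":[[0,0,0],[0,0,0],[0,0,0],[0,0,0],[-20,0,0]],"twist":[0,0,0,0,0]}'
python3 -m jog '{"fingers":[0.3,0.3,0.3,0.3,0.3],"dp":[[-40,0,0],[-80,0,0],[-120,0,0],[-160,0,0],[-200,0,0]],"twist":[0,0,0,0,0]}'
python3 -c "
from arc import *
plan([(.45,.3,.25,None)])"
```

```text
time_s: 9.4
tcp_pos: [0.5006, -0.0963, 0.0372]
eef_rot: [147.6, 89.8, -179.8]
contact_force: [-0.2, 3.4, -2.8]
gripper_width: 0.0106
time_s: 9.9
tcp_pos: [0.5531, -0.1483, 0.0372]
eef_rot: [121.4, 89.7, -176.7]
contact_force: [-1.7, 1.3, 1.4]
gripper_width: 0.01
time_s: 10.4
tcp_pos: [0.5505, -0.1479, 0.0552]
eef_rot: [118.1, 89.4, 179.9]
contact_force: [-0.7, -0.5, 0.1]
gripper_width: 0.0216
time_s: 10.9
tcp_pos: [0.5516, -0.1477, 0.2571]
eef_rot: [117.6, 89.4, 179.4]
contact_force: [2.1, -0.2, -0.5]
gripper_width: 0.0266
t 10.9 pos [ 0.5516 -0.1477  0.2571] jaw 151.8 x [-0.0104  0.0001 -0.9999] j6 -32.8 w 0.027 F [ 2.1459 -0.2246 -0.4641]
(0.45, 0.3, 0.25, None) dp [  8.2 300.9 346.6] twist 0.0
```

```bash
python3 -m jog '{"fingers":[0.3,0.3,0.3,0.3,0.3],"dp":[[0,30,35],[0,60,70],[0,90,105],[0,120,140],[0,150,173]],"twist":[0,0,0,0,0]}'
python3 -m jog '{"fingers":[0.3,0.3,0.3,0.3,0.3],"dp":[[0,30,35],[0,60,70],[0,90,105],[0,120,140],[0,150,173]],"twist":[0,0,0,0,0]}'
python3 -c "
from arc import *
snap('top','top5');snap('side','side5')
s,R=cur();print(s['tcp_pos'],proj(load('side5'),s['tcp_pos']-[0,0,.017]))
grid([('top5',(280,150,160)),('side5',(235,150,180)),('side5',(300,100,340)),('top5',(0,0,640))],'pics/g7.png')"
```

```text
time_s: 11.4
tcp_pos: [0.4997, 0.0773, 0.2579]
eef_rot: [116.6, 89.4, 178.5]
contact_force: [0.5, -0.1, 0.6]
gripper_width: 0.0265
time_s: 11.9
tcp_pos: [0.4478, 0.3022, 0.2588]
eef_rot: [116.4, 89.4, 178.3]
contact_force: [1.1, -0.4, 0.2]
gripper_width: 0.0262
[0.4475 0.3044 0.258 ] [[363.6417 258.156 ]]
```

View pics/g7.png

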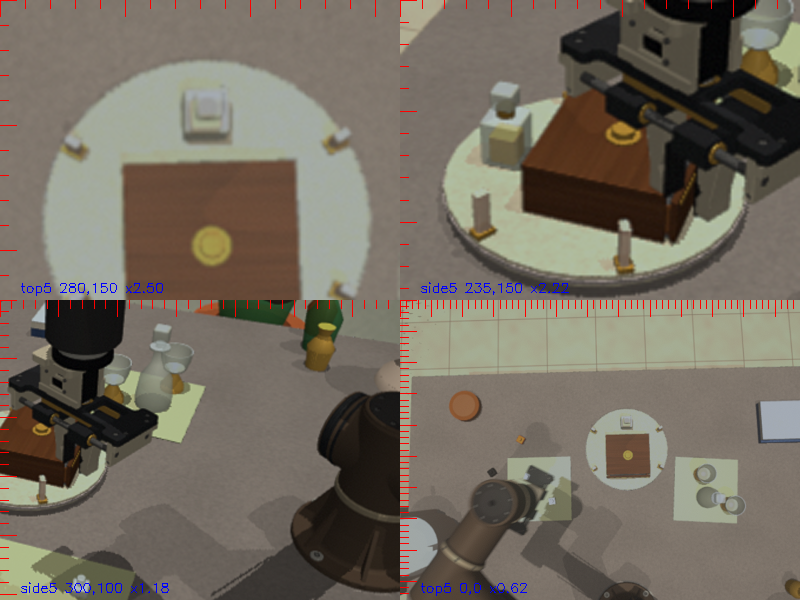

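```bash
cat > ori.py <<'E'
from nav import *
def ori(tag,zroof=.092):
    d=load(tag);f=d['frame'];hsv=cv2.cvtColor(f,cv2.COLOR_RGB2HSV)
    m=np.zeros(f.shape[:2],'uint8');w=f[140:330,280:450].astype(int)
    m[140:330,280:450]=((w[:,:,0]>w[:,:,2]*1.35)&(w[:,:,0]>60)&(w[:,:,0]<150)|(w[:,:,0]>w[:,:,2]*1.8))
    m=cv2.morphologyEx(m,cv2.MORPH_OPEN,np.ones((7,7)));m=cv2.morphologyEx(m,cv2.MORPH_CLOSE,np.ones((9,9)))
    c=max(cv2.findContours(m,0,1)[0],key=cv2.contourArea)[:,0]
    P=np.array([atz(d,q,zroof)[:2] for q in c.astype(float)])
    (cx,cy),(a,b),an=cv2.minAreaRect((P*1000).astype(np.float32));print(tag,'roof centre',cx,cy,'size',a,b,'angle',an);return P
E
python3 -c "
from ori import *
ori('top5');d=load('top5')
T=lambda u,v:(280+u/2.5,150+v/2.5)
for z in(.08,):
  a,b=atz(d,T(73,138),z),atz(d,T(342,131),z);print(a,b,np.degrees(np.arctan2((b-a)[0],-(b-a)[1])),(a+b)/2)
L=atz(d,T(212,246),.1);B=atz(d,T(207,105),.118);print(L,B,np.degrees(np.arctan2(*(B-L)[[1,0]])))
s=load('side5')
for dz in(0,.02,.03,.04):print(dz,proj(s,(.4475,.3044,.258-.017+dz)))
"
```

```text
top5 roof centre 603.4865112304688 -18.63349151611328 size 161.52471923828125 148.5889892578125 angle 89.77619171142578
[0.7054 0.1069 0.08  ] [ 0.7046 -0.1484  0.08  ] -0.1647984260009657 [ 0.705  -0.0208  0.08  ]
[ 0.5971 -0.0198  0.1   ] [ 0.7264 -0.0187  0.118 ] 0.49732307721485997
0 [[363.6479 258.1721]]
0.02 [[364.2943 248.6024]]
0.03 [[364.6232 243.7264]]
0.04 [[364.9561 238.7881]]
```

The drawer now faces front to within 0.5°: roof 89.8°, blades -0.2°, latch to bottle 0.5°. The latch is at (0.597,-0.0195). True fingertip height is about reported z + 18 mm. Next I press the latch with closed fingers.

```bash
python3 -c "
from nav import *
plan([(.597,-.0195,.15,None),(.597,-.0195,.10,None)])"
```

```text
t 12.0 pos [0.4475 0.3044 0.258 ] jaw 152.0 x [-0.011   0.0001 -0.9999] j6 -82.4 w 0.026 F [-0.528  -0.9088 -0.1047]
(0.597, -0.0195, 0.15, None) dp [ 106.4 -285.  -215.4] twist 0.0
(0.597, -0.0195, 0.1, None) dp [50.  -0.5  0.3] twist 0.0
```

```bash
python3 -m jog '{"fingers":[0,0,0,0,0],"dp":[[0,-36,-27],[0,-72,-54],[0,-108,-81],[0,-144,-108],[0,-180,-135]],"twist":[0,0,0,0,0]}' 10
python3 -m jog '{"fingers":[0,0,0,0,0],"dp":[[20,-36,-27],[50,-72,-54],[80,-105,-80],[107,-105,-80],[107,-105,-80]],"twist":[0,0,0,0,0]}' 10
python3 -m jog '{"fingers":[0,0,0,0,0],"dp":[[20,0,0],[40,0,0],[50,0,0],[54,0,0],[54,0,0]],"twist":[0,0,0,0,0]}' 10
python3 -c "
from nav import *
plan([(.597,-.0195,.09,None)])"
```

```text
time_s: 12.5
tcp_pos: [0.5429, 0.0988, 0.2573]
eef_rot: [117.4, 89.4, 179.5]
contact_force: [0.9, 0.2, 0.1]
gripper_width: 0.0003
time_s: 13.0
tcp_pos: [0.5935, -0.0232, 0.1451]
eef_rot: [121.1, 88.9, -177.1]
contact_force: [-0.8, -0.2, -0.3]
gripper_width: 0.0005
time_s: 13.5
tcp_pos: [0.5927, -0.0227, 0.092]
eef_rot: [121.3, 88.9, -176.8]
contact_force: [0.1, 0.9, 0.3]
gripper_width: 0.0006
t 13.5 pos [ 0.5927 -0.0227  0.092 ] jaw 151.9 x [-0.0189 -0.0011 -0.9998] j6 -44.4 w 0.001 F [0.1482 0.9392 0.3246]
(0.597, -0.0195, 0.09, None) dp [ 1.9 -2.3  4.9] twist 0.0
```

```bash
python3 -m jog '{"fingers":[0,0,0,0,0],"dp":[[0,-2,5],[2,-2,5],[4,-2,5],[4,-2,5],[4,-2,5]],"twist":[0,0,0,0,0]}'
python3 -m jog '{"fingers":[0,0,0,0,0],"dp":[[1,0,0],[2,0,0],[3,0,0],[3,0,0],[3,0,0]],"twist":[0,0,0,0,0]}'
python3 -m jog '{"fingers":[0,0,0,0,0],"dp":[[1,0,0],[2,0,0],[3,0,0],[3,0,0],[3,0,0]],"twist":[0,0,0,0,0]}'
```

```text
time_s: 14.0
tcp_pos: [0.5967, -0.0193, 0.0879]
eef_rot: [121.6, 88.9, -176.5]
contact_force: [-0.5, -0.3, 0.2]
gripper_width: 0.0005
time_s: 14.5
tcp_pos: [0.5966, -0.0194, 0.0849]
eef_rot: [121.7, 88.9, -176.4]
contact_force: [-1.3, -0.6, 0.0]
gripper_width: 0.0004
time_s: 15.0
tcp_pos: [0.5965, -0.0194, 0.0818]
eef_rot: [121.8, 88.9, -176.3]
contact_force: [-0.4, -0.2, 0.7]
gripper_width: 0.0003
```

```bash
for i in 1; do
python3 -m jog '{"fingers":[0,0,0,0,0],"dp":[[1,0,0],[2,0,0],[3,0,0],[3,0,0],[3,0,0]],"twist":[0,0,0,0,0]}'
python3 -m jog '{"fingers":[0,0,0,0,0],"dp":[[1,0,0],[2,0,0],[3,0,0],[3,0,0],[3,0,0]],"twist":[0,0,0,0,0]}'
done
```

```text
time_s: 15.5
tcp_pos: [0.5965, -0.0194, 0.0788]
eef_rot: [121.8, 88.9, -176.3]
contact_force: [-0.1, 0.1, -0.6]
gripper_width: 0.0006
time_s: 16.0
tcp_pos: [0.5964, -0.0194, 0.0758]
eef_rot: [121.9, 88.9, -176.2]
contact_force: [0.0, 0.0, 0.5]
gripper_width: 0.0004
```

```bash
python3 -m jog '{"fingers":[0,0,0,0,0],"dp":[[1,0,0],[2,0,0],[3,0,0],[3,0,0],[3,0,0]],"twist":[0,0,0,0,0]}'
python3 -m jog '{"fingers":[0,0,0,0,0],"dp":[[1,0,0],[2,0,0],[3,0,0],[3,0,0],[3,0,0]],"twist":[0,0,0,0,0]}'
python3 -m jog '{"fingers":[0,0,0,0,0],"dp":[[1,0,0],[2,0,0],[3,0,0],[3,0,0],[3,0,0]],"twist":[0,0,0,0,0]}'
python3 -c "
from nav import *
snap('side','side6');snap('top','top6')
grid([('side6',(270,150,160))],'pics/g8.png',(640,480))"
```

```text
time_s: 16.5
tcp_pos: [0.5964, -0.0194, 0.0729]
eef_rot: [122.0, 88.9, -176.1]
contact_force: [-1.1, 0.1, 3.4]
gripper_width: 0.0004
time_s: 17.0
tcp_pos: [0.5965, -0.0194, 0.07]
eef_rot: [122.0, 88.9, -176.1]
contact_force: [-1.3, 0.2, 3.6]
gripper_width: 0.0007
time_s: 17.5
tcp_pos: [0.5966, -0.0194, 0.0686]
eef_rot: [122.8, 89.0, -175.2]
contact_force: [-5.8, 2.0, 16.8]
gripper_width: 0.0007
```

View pics/g8.png

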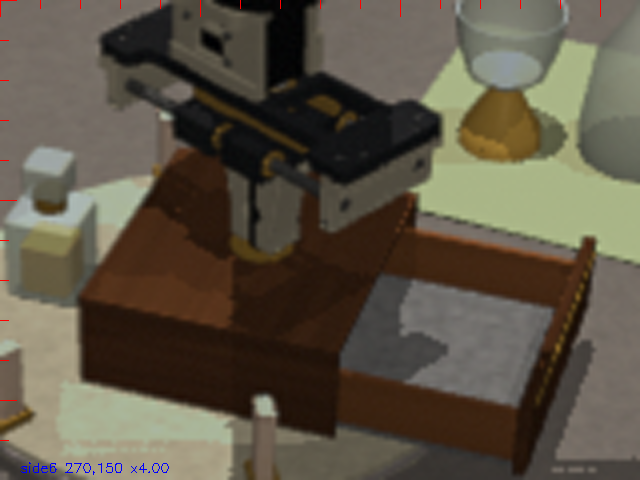

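The latch press worked: the drawer stands fully out and is empty, seen at about (385,235) in the side view. Button contact came at reported z 0.0755, so true tip height is about reported + 26 mm. Next I lift and measure the stoppers' yaw.

```bash
python3 -m jog '{"fingers":[0,0,0,0,0],"dp":[[-20,0,0],[-60,0,0],[-100,0,0],[-140,0,0],[-140,0,0]],"twist":[0,0,0,0,0]}' 10
cat > st.py <<'E'
from nav import *
def stoppers(tag,z=.018,win=(165,245,285,362),show=None):
    d=load(tag);u0,v0,u1,v1=win;f=d['frame'][v0:v1,u0:u1]
    k=8;F=cv2.resize(f,None,fx=k,fy=k,interpolation=cv2.INTER_CUBIC).astype(int)
    g=F[:,:,2]-(F[:,:,0]+F[:,:,1])/2      # blueness: mat is yellowish
    bg=np.median(g);m=((g>bg+8)&(F.max(2)>110)).astype('uint8')
    m=cv2.morphologyEx(m,cv2.MORPH_OPEN,np.ones((9,9)))
    out=F[:,:,::-1].astype('uint8').copy()
    for c in cv2.findContours(m,0,2)[0]:
        if not 1500<cv2.contourArea(c)<20000: continue
        rc=cv2.minAreaRect(c);box=cv2.boxPoints(rc);cv2.drawContours(out,[box.astype(int)],0,(0,0,255),1)
        P=np.array([atz(d,((q[0]+.5)/k-.5+u0,(q[1]+.5)/k-.5+v0),z)[:2] for q in box])
        e=P[1]-P[0];print('centre',P.mean(0),'sides mm',np.linalg.norm(e)*1e3,np.linalg.norm(P[2]-P[1])*1e3,'yaw %.1f'%(np.degrees(np.arctan2(e[1],e[0]))%90),'px',np.array(rc[0])/k+(u0,v0))
    cv2.imwrite(show or 'pics/st.png',cv2.resize(out,(640,int(640*out.shape[0]/out.shape[1]))))
E
python3 -c "
from st import *
snap('top','top7');snap('side','side7')
stoppers('top7');stoppers('top7',win=(380,340,381,341)) if 0 else 0
d=load('side7');T=load('top7')
"
```

```text
time_s: 18.1
tcp_pos: [0.6023, -0.019, 0.2144]
eef_rot: [121.2, 89.5, -176.8]
contact_force: [-0.2, 0.2, -1.3]
gripper_width: 0.0003
centre [0.4342 0.2796] sides mm 26.158381533841837 27.211956308508174 yaw 9.0 px [242.209 322.22 ]
centre [0.4427 0.38  ] sides mm 27.53631273322168 27.306128039561223 yaw 41.2 px [200.9158 319.8741]
centre [0.4634 0.296 ] sides mm 22.359293158699572 17.7905227132189 yaw 39.5 px [235.2955 310.3273]
centre [0.5322 0.3731] sides mm 26.629053549686592 28.03500821552047 yaw 66.2 px [203.4212 282.9132]
```

View pics/st.png

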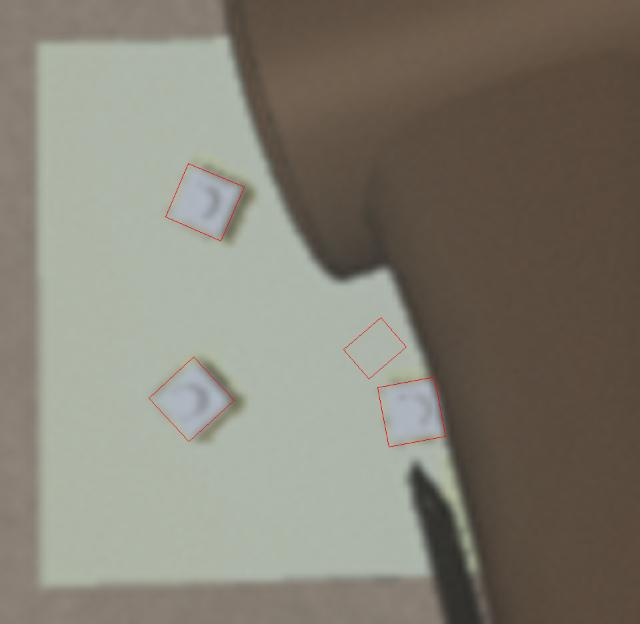

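The view shows three stoppers on the mat at A (0.532,0.371), B (0.4425,0.378) and C (0.434,0.277). Square yaws are 66°, 41° and 9°. The fourth box, near (375,348), is a false detection on bare mat. I take C first.

```bash
python3 -c "
from nav import *
plan([(.434,.277,.13,9)])"
```

```text
t 18.2 pos [ 0.5994 -0.0189  0.2091] jaw 151.9 x [-0.0165 -0.0005 -0.9999] j6 -44.7 w 0.000 F [-0.4098  0.7084 -0.7677]
(0.434, 0.277, 0.13, 9) dp [ 81.6 284.1 183.9] twist -37.1
```

```bash
python3 -m jog '{"fingers":[0.65,0.65,0.65,0.65,0.65],"dp":[[0,40,26],[0,80,52],[0,120,78],[0,160,103],[0,200,129]],"twist":[0,0,0,0,0]}' 10
python3 -m jog '{"fingers":[0.65,0.65,0.65,0.65,0.65],"dp":[[20,40,26],[40,80,52],[60,84,55],[70,84,55],[78,84,55]],"twist":[-7,-14,-21,-29,-37]}'
python3 -c "
from nav import *
plan([(.434,.277,.07,9),(.434,.277,-.018,9)])"
```

```text
time_s: 18.7
tcp_pos: [0.4818, 0.1899, 0.2092]
eef_rot: [123.5, 88.9, -174.6]
contact_force: [0.7, 1.1, 0.5]
gripper_width: 0.0349
time_s: 19.2
tcp_pos: [0.4305, 0.2773, 0.1291]
eef_rot: [93.7, 88.7, -167.0]
contact_force: [-0.4, -0.5, 0.5]
gripper_width: 0.0571
t 19.2 pos [0.4305 0.2773 0.1291] jaw -170.7 x [-0.0216 -0.005  -0.9998] j6 -44.2 w 0.057 F [-0.3753 -0.4607  0.4708]
(0.434, 0.277, 0.07, 9) dp [59.  -4.7 -0.8] twist 0.3
(0.434, 0.277, -0.018, 9) dp [88.  -1.9  0.1] twist -0.0
```

```bash
python3 -m jog '{"fingers":[0.65,0.65,0.65,0.65,0.65],"dp":[[30,-3,-1],[60,-5,-1],[90,-6,-1],[110,-7,-1],[110,-7,-1]],"twist":[0,0,0,0,0]}'
python3 -c "
from nav import *
s,R=cur();print(s['tcp_pos'],R[:,1],s['contact_force'])
snap('side','side8');snap('top','top8')
grid([('side8',(300,260,140))],'pics/g9.png',(560,420))"
```

```text
time_s: 19.7
tcp_pos: [0.4328, 0.2741, 0.0151]
eef_rot: [103.1, 88.3, -157.7]
contact_force: [0.2, 0.6, 0.1]
gripper_width: 0.057
[0.4328 0.2741 0.0151] [-0.9867 -0.1603  0.0283] [0.1721 0.5864 0.1055]
```

View pics/g9.png

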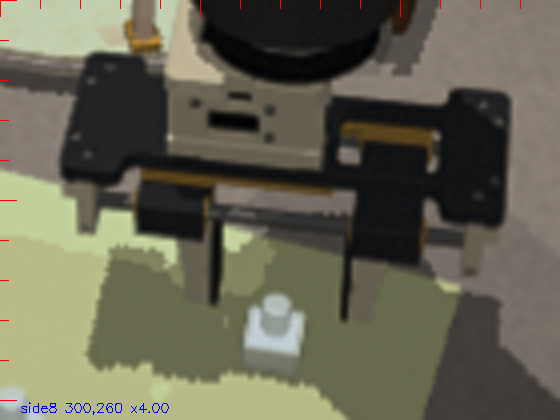

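```bash
python3 -m jog '{"fingers":[0.65,0.65,0.65,0.65,0.65],"dp":[[8,-1,2],[16,-1,2],[22,-1,2],[22,-1,2],[22,-1,2]],"twist":[0,0,0,0,0]}' 15
python3 -m jog '{"fingers":[0.65,0.65,0.65,0.65,0.65],"dp":[[3,0,0],[6,0,0],[10,0,0],[10,0,0],[10,0,0]],"twist":[0,0,0,0,0]}' 15
python3 -m jog '{"fingers":[0,0,0,0,0],"dp":[[0,0,0],[0,0,0],[0,0,0],[0,0,0],[0,0,0]],"twist":[0,0,0,0,0]}' 15
```

```text
time_s: 20.3
tcp_pos: [0.4349, 0.2782, -0.0037]
eef_rot: [98.2, 88.6, -162.5]
contact_force: [0.9, 0.1, 0.4]
gripper_width: 0.0567
time_s: 20.8
tcp_pos: [0.4346, 0.278, -0.0138]
eef_rot: [98.7, 88.6, -162.0]
contact_force: [0.1, 1.5, -0.0]
gripper_width: 0.057
time_s: 21.3
tcp_pos: [0.4346, 0.278, -0.0138]
eef_rot: [98.5, 88.6, -162.2]
contact_force: [-0.9, -0.5, 1.5]
gripper_width: 0.0274
```

```bash
python3 -m jog '{"fingers":[0,0,0,0,0],"dp":[[-10,0,0],[-40,0,0],[-80,0,0],[-120,0,0],[-150,0,0]],"twist":[0,0,0,0,0]}' 20
python3 -c "
from nav import *
plan([(.468,-.061,.136,0),(.468,-.061,.02,0)])
snap('side','side9');snap('top','top9')
X=[.627-.159,-.019,.034]
for d in('top9','side9'):print(d,proj(load(d),[[.42,-.019-.082,.082],[.42,-.019+.082,.082],[.428,-.089,.034],[.428,.051,.034],[.515,.051,.034]]))
grid([('side9',(330,150,160)),('top9',(290,230,160))],'pics/g10.png',(400,300))"
```

```text
time_s: 21.8
tcp_pos: [0.4386, 0.2795, 0.1396]
eef_rot: [95.4, 88.7, -165.3]
contact_force: [0.1, 1.0, -0.5]
gripper_width: 0.0276
t 21.8 pos [0.4386 0.2795 0.1396] jaw -170.7 x [-0.0212 -0.0056 -0.9998] j6 -43.7 w 0.028 F [ 0.0794  0.9542 -0.4864]
(0.468, -0.061, 0.136, 0) dp [   4.9   26.  -340.7] twist 9.3
(0.468, -0.061, 0.02, 0) dp [116.   -2.5   0.6] twist -0.0
top9 [[401.9756 324.0508]
 [331.322  326.163 ]
 [394.3397 320.0944]
 [336.069  321.8336]
 [334.9585 285.5245]]
side9 [[419.6698 208.6979]
 [403.8861 250.6498]
 [413.0332 227.6636]
 [399.4158 263.928 ]
 [360.6656 255.3081]]
```

View pics/g10.png

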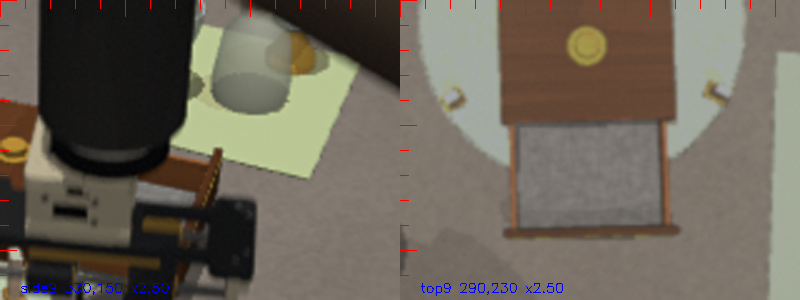

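```bash
python3 -m jog '{"fingers":[0,0,0,0,0],"dp":[[0,3,-45],[0,6,-90],[0,10,-135],[0,14,-180],[0,18,-220]],"twist":[2,4,6,8,9]}'
python3 -c "
from nav import *
plan([(.47,-.060,.136,0),(.47,-.060,.02,0)])"
```

```text
time_s: 22.4
tcp_pos: [0.4576, 0.0591, 0.1419]
eef_rot: [93.4, 89.0, -176.3]
contact_force: [0.7, 0.5, -0.5]
gripper_width: 0.0277
t 22.4 pos [0.4576 0.0591 0.1419] jaw -179.7 x [-0.0169 -0.0011 -0.9999] j6 -30.9 w 0.028 F [ 0.7184  0.5377 -0.5412]
(0.47, -0.06, 0.136, 0) dp [   5.8  -11.9 -119.2] twist 0.3
(0.47, -0.06, 0.02, 0) dp [116.   -2.    0.1] twist -0.0
```

```bash
python3 -m jog '{"fingers":[0,0,0,0,0],"dp":[[0,-5,-45],[0,-10,-90],[5,-12,-119],[5,-12,-119],[5,-12,-119]],"twist":[0,0,0,0,0]}'
python3 -m jog '{"fingers":[0,0,0,0,0],"dp":[[25,0,0],[50,-1,0],[75,-1,0],[85,-2,0],[85,-2,0]],"twist":[0,0,0,0,0]}'
python3 -c "
from nav import *
plan([(.47,-.060,.02,0)])
snap('side','side10');grid([('side10',(330,150,140))],'pics/g11.png',(560,420))"
```

```text
time_s: 22.9
tcp_pos: [0.4697, -0.0605, 0.1367]
eef_rot: [93.6, 89.0, -176.3]
contact_force: [-0.7, 0.7, -0.1]
gripper_width: 0.028
time_s: 23.4
tcp_pos: [0.4696, -0.0601, 0.0509]
eef_rot: [95.1, 88.9, -174.7]
contact_force: [-0.1, 0.0, -0.1]
gripper_width: 0.0274
t 23.4 pos [ 0.4696 -0.0601  0.0509] jaw -179.8 x [-0.0198 -0.0018 -0.9998] j6 -16.0 w 0.027 F [-0.1246  0.0071 -0.0602]
(0.47, -0.06, 0.02, 0) dp [30.9 -1.   0.1] twist 0.2
```

View pics/g11.png

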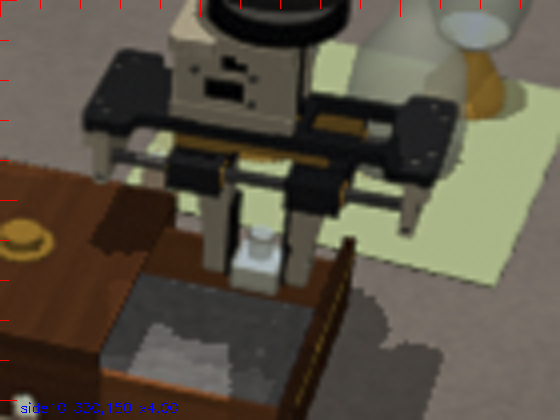

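The held stopper C hangs level over the far part of the open drawer, at about (395,217). My picture budget is used up, so I go on by numbers and force.

```bash
python3 -m jog '{"fingers":[0,0,0,0,0],"dp":[[8,0,0],[16,-1,0],[23,-1,0],[26,-1,0],[26,-1,0]],"twist":[0,0,0,0,0]}'
python3 -m jog '{"fingers":[0,0,0,0,0],"dp":[[1,0,0],[2,0,0],[3,0,0],[4,0,0],[4,0,0]],"twist":[0,0,0,0,0]}'
python3 -m jog '{"fingers":[0,0,0,0,0],"dp":[[1,0,0],[2,0,0],[2,0,0],[2,0,0],[2,0,0]],"twist":[0,0,0,0,0]}'
```

```text
time_s: 23.95
tcp_pos: [0.4705, -0.0602, 0.0254]
eef_rot: [95.3, 88.9, -174.5]
contact_force: [-0.4, -0.3, 0.4]
gripper_width: 0.0278
time_s: 24.45
tcp_pos: [0.4704, -0.0603, 0.0213]
eef_rot: [95.3, 88.9, -174.5]
contact_force: [-0.5, -0.2, -0.3]
gripper_width: 0.0276
time_s: 24.95
tcp_pos: [0.4704, -0.0603, 0.0194]
eef_rot: [95.3, 88.9, -174.5]
contact_force: [-0.4, 0.2, -0.1]
gripper_width: 0.0276
```

```bash
python3 -m jog '{"fingers":[0,0,0,0,0],"dp":[[1,0,0],[2,0,0],[2,0,0],[2,0,0],[2,0,0]],"twist":[0,0,0,0,0]}'
python3 -m jog '{"fingers":[0.42,0.42,0.42,0.42,0.42],"dp":[[0,0,0],[0,0,0],[0,0,0],[0,0,0],[0,0,0]],"twist":[0,0,0,0,0]}'
python3 -m jog '{"fingers":[0.42,0.42,0.42,0.42,0.65],"dp":[[-10,0,0],[-40,0,0],[-80,0,0],[-115,0,0],[-135,0,0]],"twist":[0,0,0,0,0]}'
python3 -c "
from st import *
plan([(.5315,.371,.13,66.2+90),(.5315,.371,-.017,156.2)])
snap('top','top11');stoppers('top11')"
```

```text
time_s: 25.45
tcp_pos: [0.4711, -0.0602, 0.0181]
eef_rot: [95.9, 89.0, -173.8]
contact_force: [-1.4, -1.2, 7.5]
gripper_width: 0.0277
time_s: 25.95
tcp_pos: [0.471, -0.0602, 0.0179]
eef_rot: [96.0, 89.0, -173.8]
contact_force: [-0.3, -0.3, -0.0]
gripper_width: 0.0364
time_s: 26.45
tcp_pos: [0.4747, -0.0599, 0.1568]
eef_rot: [95.8, 89.2, -174.0]
contact_force: [0.3, -0.1, 0.3]
gripper_width: 0.0409
t 26.45 pos [ 0.4747 -0.0599  0.1568] jaw -179.7 x [-0.0136 -0.0014 -0.9999] j6 -16.0 w 0.041 F [ 0.2886 -0.101   0.2611]
(0.5315, 0.371, 0.13, 156.2) dp [ 25.4 -59.1 430.7] twist 24.1
(0.5315, 0.371, -0.017, 156.2) dp [147.   -1.7   1. ] twist -0.0
centre [0.4425 0.3795] sides mm 24.84105660811924 25.006772494619675 yaw 41.3 px [201.1275 319.9402]
centre [0.5323 0.3726] sides mm 24.265335104398623 25.098546975317884 yaw 66.6 px [203.6258 282.8594]
```

```bash
python3 -m jog '{"fingers":[0.65,0.65,0.65,0.65,0.65],"dp":[[0,-6,45],[0,-12,90],[0,-18,135],[0,-24,180],[0,-30,222]],"twist":[0,0,0,0,0]}'
python3 -m jog '{"fingers":[0.65,0.65,0.65,0.65,0.65],"dp":[[0,-6,45],[0,-12,90],[0,-18,135],[0,-24,180],[10,-29,208]],"twist":[5,10,15,20,24]}'
python3 -c "
from nav import *
plan([(.532,.3715,.03,156.4),(.532,.3715,-.017,156.4)])"
```

```text
time_s: 27.0
tcp_pos: [0.5048, 0.1642, 0.1592]
eef_rot: [94.7, 89.5, -175.0]
contact_force: [0.8, 0.8, 0.1]
gripper_width: 0.057
time_s: 27.5
tcp_pos: [0.5332, 0.3759, 0.1503]
eef_rot: [106.2, 89.6, 172.4]
contact_force: [0.7, -0.2, -0.0]
gripper_width: 0.0567
t 27.5 pos [0.5332 0.3759 0.1503] jaw 156.2 x [-0.0074  0.001  -1.    ] j6 -75.6 w 0.057 F [ 0.689  -0.208  -0.0209]
(0.532, 0.3715, 0.03, 156.4) dp [120.3  -1.5  -4.3] twist -0.2
(0.532, 0.3715, -0.017, 156.4) dp [47.  -0.3  0.1] twist -0.0
```

```bash
python3 -m jog '{"fingers":[0.65,0.65,0.65,0.65,0.65],"dp":[[30,-1,-4],[60,-1,-4],[90,-1,-4],[120,-1,-4],[120,-1,-4]],"twist":[0,0,0,0,0]}' 20
python3 -c "
from st import *
plan([(.532,.3715,-.017,156.4)])
s,R=cur();snap('side','side12')
d=load('side12');p=s['tcp_pos'].copy()
print(proj(d,[p+[0,0,.001],(.532,.3715,.012)]))"
python3 -m jog '{"fingers":[0.65,0.65,0.65,0.65,0.65],"dp":[[10,0,0],[20,0,0],[30,0,0],[38,0,0],[38,0,0]],"twist":[0,0,0,0,0]}' 20
python3 -m jog '{"fingers":[0.65,0.65,0.65,0.65,0.65],"dp":[[3,0,0],[6,0,0],[8,0,0],[8,0,0],[8,0,0]],"twist":[0,0,0,0,0]}' 20
python3 -m jog '{"fingers":[0,0,0,0,0],"dp":[[0,0,0],[0,0,0],[0,0,0],[0,0,0],[0,0,0]],"twist":[0,0,0,0,0]}' 20
```

```text
time_s: 28.0
tcp_pos: [0.5293, 0.3696, 0.0263]
eef_rot: [133.1, 89.2, -160.7]
contact_force: [-0.7, -1.4, -0.1]
gripper_width: 0.0569
t 28.0 pos [0.5293 0.3696 0.0263] jaw 156.2 x [-0.0128 -0.0045 -0.9999] j6 -75.4 w 0.057 F [-0.705  -1.444  -0.1466]
(0.532, 0.3715, -0.017, 156.4) dp [43.2 -2.2  3.3] twist -0.2
[[303.9921 361.216 ]
 [302.2915 367.1508]]
time_s: 28.55
tcp_pos: [0.5297, 0.37, -0.0104]
eef_rot: [132.6, 89.3, -161.2]
contact_force: [-0.3, -0.3, -0.6]
gripper_width: 0.0569
time_s: 29.05
tcp_pos: [0.5297, 0.37, -0.0183]
eef_rot: [132.3, 89.3, -161.5]
contact_force: [-0.8, 0.7, 0.3]
gripper_width: 0.0567
time_s: 29.55
tcp_pos: [0.5297, 0.37, -0.0182]
eef_rot: [132.3, 89.3, -161.5]
contact_force: [-0.6, 0.7, 0.8]
gripper_width: 0.0278
```

Gripped at 27.8 mm, on the head. I carry it to the middle of the drawer.

```bash
python3 -m jog '{"fingers":[0,0,0,0,0],"dp":[[-10,0,0],[-40,0,0],[-80,0,0],[-120,0,0],[-160,0,0]],"twist":[0,0,0,0,0]}' 25
python3 -c "
from nav import *
plan([(.47,-.018,.136,0),(.47,-.018,.02,0)])"
```

```text
time_s: 30.05
tcp_pos: [0.5314, 0.3704, 0.1442]
eef_rot: [131.4, 89.3, -162.4]
contact_force: [1.3, -0.3, -0.3]
gripper_width: 0.0278
t 30.05 pos [0.5314 0.3704 0.1442] jaw 156.2 x [-0.011  -0.0035 -0.9999] j6 -75.5 w 0.028 F [ 1.3297 -0.2963 -0.3196]
(0.47, -0.018, 0.136, 0) dp [  10.2 -100.6 -380.1] twist -23.8
(0.47, -0.018, 0.02, 0) dp [116.   -1.3   0.4] twist -0.0
```

```bash
python3 -m jog '{"fingers":[0,0,0,0,0],"dp":[[0,-12,-45],[0,-24,-90],[0,-36,-135],[0,-47,-180],[0,-58,-220]],"twist":[0,0,0,0,0]}'
python3 -m jog '{"fingers":[0,0,0,0,0],"dp":[[0,-12,-45],[0,-24,-90],[0,-36,-135],[5,-42,-160],[8,-42,-160]],"twist":[-5,-10,-15,-20,-24]}'
python3 -c "
from nav import *
plan([(.47,-.018,.045,0),(.47,-.018,.02,0)])"
```

```text
time_s: 30.55
tcp_pos: [0.4949, 0.1438, 0.1463]
eef_rot: [129.8, 89.4, -164.0]
contact_force: [1.3, -0.7, 0.6]
gripper_width: 0.0276
time_s: 31.05
tcp_pos: [0.4675, -0.0223, 0.1398]
eef_rot: [105.2, 89.4, -164.5]
contact_force: [-0.2, 0.0, -0.1]
gripper_width: 0.0277
t 31.05 pos [ 0.4675 -0.0223  0.1398] jaw -179.8 x [-0.0096 -0.0027 -0.9999] j6 -21.1 w 0.028 F [-0.1849  0.0004 -0.0719]
(0.47, -0.018, 0.045, 0) dp [94.7 -3.4  4.6] twist 0.2
(0.47, -0.018, 0.02, 0) dp [25.  -0.2  0.1] twist -0.0
```

```bash
python3 -m jog '{"fingers":[0,0,0,0,0],"dp":[[20,-3,5],[45,-3,5],[70,-3,5],[94,-3,5],[94,-3,5]],"twist":[0,0,0,0,0]}'
python3 -m jog '{"fingers":[0,0,0,0,0],"dp":[[10,0,0],[20,0,0],[26,0,0],[28,0,0],[28,0,0]],"twist":[0,0,0,0,0]}'
python3 -m jog '{"fingers":[0,0,0,0,0],"dp":[[1,0,0],[2,0,0],[3,0,0],[3,0,0],[3,0,0]],"twist":[0,0,0,0,0]}'
```

```text
time_s: 31.55
tcp_pos: [0.4675, -0.0182, 0.0438]
eef_rot: [105.3, 89.2, -164.5]
contact_force: [-0.4, 0.6, -1.1]
gripper_width: 0.0277
time_s: 32.05
tcp_pos: [0.4671, -0.0184, 0.0158]
eef_rot: [105.7, 89.1, -164.1]
contact_force: [0.8, 1.0, -0.5]
gripper_width: 0.0274
time_s: 32.55
tcp_pos: [0.4679, -0.0182, 0.0136]
eef_rot: [106.8, 89.2, -163.0]
contact_force: [-1.8, 0.6, 6.7]
gripper_width: 0.0278
```

```bash
python3 -m jog '{"fingers":[0.42,0.42,0.42,0.42,0.42],"dp":[[0,0,0],[0,0,0],[0,0,0],[0,0,0],[0,0,0]],"twist":[0,0,0,0,0]}'
python3 -m jog '{"fingers":[0.42,0.42,0.42,0.42,0.65],"dp":[[-10,0,0],[-40,0,0],[-80,0,0],[-115,0,0],[-135,0,0]],"twist":[0,0,0,0,0]}'
python3 -c "
from st import *
snap('top','top13');stoppers('top13')
plan([(.4425,.3785,.15,131.3),(.4425,.3785,-.018,131.3)])
"
```

```text
time_s: 33.05
tcp_pos: [0.4681, -0.0182, 0.0136]
eef_rot: [107.1, 89.2, -162.6]
contact_force: [0.3, -0.1, -0.0]
gripper_width: 0.037
time_s: 33.55
tcp_pos: [0.4707, -0.0175, 0.1523]
eef_rot: [108.5, 89.5, -161.2]
contact_force: [0.1, -1.1, -0.4]
gripper_width: 0.041
centre [0.4425 0.3794] sides mm 25.16206444554811 24.830134808290246 yaw 41.6 px [201.1586 319.9644]
t 33.6 pos [ 0.4721 -0.0173  0.1546] jaw -179.7 x [-0.0055 -0.0026 -1.    ] j6 -21.6 w 0.044 F [1.3543 0.1967 2.3106]
(0.4425, 0.3785, 0.15, 131.3) dp [  3.7  27.7 396. ] twist 49.0
(0.4425, 0.3785, -0.018, 131.3) dp [168.   -0.3   1. ] twist -0.0
```

```bash
python3 -m jog '{"fingers":[0.65,0.65,0.65,0.65,0.65],"dp":[[0,3,45],[0,6,90],[0,9,135],[0,12,180],[0,15,220]],"twist":[0,0,0,0,0]}'
python3 -m jog '{"fingers":[0.65,0.65,0.65,0.65,0.65],"dp":[[0,3,45],[0,6,90],[0,9,135],[0,12,176],[0,12,176]],"twist":[8,16,24,32,40]}'
python3 -c "
from nav import *
plan([(.4425,.3785,.03,131.4),(.4425,.3785,-.018,131.4)])"
```

```text
time_s: 34.1
tcp_pos: [0.4554, 0.2044, 0.1547]
eef_rot: [112.4, 89.7, -157.3]
contact_force: [0.3, -0.5, 0.7]
gripper_width: 0.0571
time_s: 34.6
tcp_pos: [0.4419, 0.3844, 0.1542]
eef_rot: [154.3, 89.7, -155.6]
contact_force: [-0.6, -0.1, -0.2]
gripper_width: 0.0571
t 34.6 pos [0.4419 0.3844 0.1542] jaw 140.2 x [-0.005  -0.0023 -1.    ] j6 -99.7 w 0.057 F [-0.5822 -0.1352 -0.2012]
(0.4425, 0.3785, 0.03, 131.4) dp [124.2  -4.5  -3.6] twist 8.8
(0.4425, 0.3785, -0.018, 131.4) dp [48.  -0.1  0.3] twist -0.0
```

```bash
python3 -m jog '{"fingers":[0.65,0.65,0.65,0.65,0.65],"dp":[[30,-4,-4],[60,-4,-4],[90,-4,-4],[122,-4,-4],[122,-4,-4]],"twist":[5,8.8,8.8,8.8,8.8]}' 20
python3 -c "
from nav import *
plan([(.4425,.3785,-.018,131.4)])"
```

```text
time_s: 35.1
tcp_pos: [0.4397, 0.3757, 0.0285]
eef_rot: [179.9, 89.3, -138.8]
contact_force: [-0.3, -1.1, -0.4]
gripper_width: 0.0569
t 35.1 pos [0.4397 0.3757 0.0285] jaw 131.3 x [-0.0098 -0.0086 -0.9999] j6 -108.2 w 0.057 F [-0.3307 -1.1426 -0.3774]
(0.4425, 0.3785, -0.018, 131.4) dp [46.4  0.3  4.6] twist -0.1
```

```bash
python3 -m jog '{"fingers":[0.65,0.65,0.65,0.65,0.65],"dp":[[5,0,3],[15,0,3],[28,0,3],[38,0,3],[38,0,3]],"twist":[0,0,0,0,0]}' 20
python3 -m jog '{"fingers":[0.65,0.65,0.65,0.65,0.65],"dp":[[3,0,0],[6,0,0],[8,0,0],[8,0,0],[8,0,0]],"twist":[0,0,0,0,0]}' 20
python3 -m jog '{"fingers":[0,0,0,0,0],"dp":[[0,0,0],[0,0,0],[0,0,0],[0,0,0],[0,0,0]],"twist":[0,0,0,0,0]}' 20
python3 -m jog '{"fingers":[0,0,0,0,0],"dp":[[-10,0,0],[-40,0,0],[-80,0,0],[-120,0,0],[-160,0,0]],"twist":[0,0,0,0,0]}' 25
python3 -c "
from nav import *
plan([(.47,.023,.136,0),(.47,.023,.02,0)])"
```

```text
time_s: 35.6
tcp_pos: [0.4409, 0.3764, -0.011]
eef_rot: [-178.1, 89.1, -136.8]
contact_force: [0.1, -0.4, 0.0]
gripper_width: 0.0571
time_s: 36.1
tcp_pos: [0.4409, 0.3764, -0.0188]
eef_rot: [-178.2, 89.1, -136.9]
contact_force: [0.5, 1.0, -1.1]
gripper_width: 0.0573
time_s: 36.6
tcp_pos: [0.4409, 0.3764, -0.0187]
eef_rot: [-178.4, 89.1, -137.1]
contact_force: [0.0, 0.2, 0.9]
gripper_width: 0.0277
time_s: 37.1
tcp_pos: [0.4426, 0.3778, 0.1437]
eef_rot: [-178.4, 89.2, -137.1]
contact_force: [0.6, -0.3, -0.3]
gripper_width: 0.0279
t 37.1 pos [0.4426 0.3778 0.1437] jaw 131.3 x [-0.0106 -0.0099 -0.9999] j6 -108.1 w 0.028 F [ 0.6283 -0.3244 -0.3143]
(0.47, 0.023, 0.136, 0) dp [  10.9 -284.7 -213.4] twist -48.7
(0.47, 0.023, 0.02, 0) dp [116.   -1.2   1.1] twist -0.0
```

```bash
python3 -m jog '{"fingers":[0,0,0,0,0],"dp":[[0,-40,-30],[0,-80,-60],[0,-120,-90],[0,-160,-120],[0,-200,-150]],"twist":[0,0,0,0,0]}'
python3 -m jog '{"fingers":[0,0,0,0,0],"dp":[[0,-40,-30],[2,-80,-60],[6,-84,-63],[8,-84,-63],[8,-84,-63]],"twist":[-8,-16,-24,-32,-40]}'
python3 -c "
from nav import *
plan([(.47,.023,.045,0),(.47,.023,.014,0)])"
```

```text
time_s: 37.6
tcp_pos: [0.4616, 0.1271, 0.1469]
eef_rot: [-177.3, 89.2, -136.0]
contact_force: [1.4, -1.5, -0.0]
gripper_width: 0.0276
time_s: 38.1
tcp_pos: [0.4694, 0.0212, 0.1403]
eef_rot: [142.6, 89.2, -135.9]
contact_force: [0.2, 0.4, -0.7]
gripper_width: 0.0275
t 38.1 pos [0.4694 0.0212 0.1403] jaw 171.6 x [-0.0094 -0.0091 -0.9999] j6 -35.5 w 0.028 F [ 0.2084  0.4235 -0.6833]
(0.47, 0.023, 0.045, 0) dp [95.3 -1.1  2.8] twist -8.4
(0.47, 0.023, 0.014, 0) dp [31.  -0.3  0.3] twist -0.0
```

```bash
python3 -m jog '{"fingers":[0,0,0,0,0],"dp":[[20,-1,3],[45,-1,3],[70,-1,3],[94,-1,3],[94,-1,3]],"twist":[-8.4,-8.4,-8.4,-8.4,-8.4]}'
python3 -m jog '{"fingers":[0,0,0,0,0],"dp":[[10,0,0],[20,0,0],[28,0,0],[31,0,0],[31,0,0]],"twist":[0,0,0,0,0]}'
python3 -m jog '{"fingers":[0,0,0,0,0],"dp":[[1,0,0],[2,0,0],[2,0,0],[2,0,0],[2,0,0]],"twist":[0,0,0,0,0]}'
```

```text
time_s: 38.6
tcp_pos: [0.4678, 0.0223, 0.0444]
eef_rot: [127.9, 89.0, -142.1]
contact_force: [-0.6, -0.2, 0.5]
gripper_width: 0.0277
time_s: 39.1
tcp_pos: [0.4678, 0.0221, 0.0135]
eef_rot: [129.2, 89.0, -140.8]
contact_force: [-0.5, 0.3, 0.4]
gripper_width: 0.028
time_s: 39.6
tcp_pos: [0.4695, 0.0224, 0.0131]
eef_rot: [135.6, 89.2, -134.4]
contact_force: [-1.8, -1.6, 11.9]
gripper_width: 0.0278
```

```bash
python3 -m jog '{"fingers":[0.42,0.42,0.42,0.42,0.42],"dp":[[0,0,0],[0,0,0],[0,0,0],[0,0,0],[0,0,0]],"twist":[0,0,0,0,0]}'
python3 -m jog '{"fingers":[0.42,0.42,0.42,0.42,0.65],"dp":[[-10,0,0],[-40,0,0],[-80,0,0],[-115,0,0],[-135,0,0]],"twist":[0,0,0,0,0]}'
python3 -m jog '{"fingers":[1,1,1,1,1],"dp":[[0,8,45],[0,16,90],[0,24,135],[0,32,180],[0,40,200]],"twist":[8,16,24,32,40]}'
python3 -m jog '{"fingers":[1,1,1,1,1],"dp":[[0,0,0],[0,0,0],[0,0,0],[0,0,0],[0,0,0]],"twist":[8.5,17,25.5,34,42]}'
python3 -c "
from st import *
snap('top','top14');snap('side','side14');stoppers('top14')
plan([(.405,-.018,.15,90)])
grid([('top14',(165,200,240)),('top14',(325,260,90)),('side14',(330,160,140)),('side14',(200,280,240))],'pics/g12.png')"
```

```text
time_s: 40.1
tcp_pos: [0.4694, 0.0223, 0.0129]
eef_rot: [135.0, 89.1, -135.0]
contact_force: [0.2, -0.2, -0.6]
gripper_width: 0.0367
time_s: 40.6
tcp_pos: [0.472, 0.0241, 0.1517]
eef_rot: [144.4, 89.3, -125.6]
contact_force: [0.1, 1.0, -0.5]
gripper_width: 0.0405
time_s: 41.1
tcp_pos: [0.4315, 0.2266, 0.151]
eef_rot: [-174.4, 89.4, -123.4]
contact_force: [0.2, 0.2, 0.3]
gripper_width: 0.0793
time_s: 41.6
tcp_pos: [0.4314, 0.2266, 0.1517]
eef_rot: [-132.0, 89.4, -123.4]
contact_force: [-0.2, -0.1, 0.5]
gripper_width: 0.0877
t 41.7 pos [0.4314 0.2266 0.1516] jaw 98.8 x [-0.0054 -0.0082 -1.    ] j6 -132.2 w 0.087 F [-0.3041 -0.7179 -0.0347]
(0.405, -0.018, 0.15, 90) dp [   3.7 -237.7  -63.5] twist 8.8
```

View pics/g12.png

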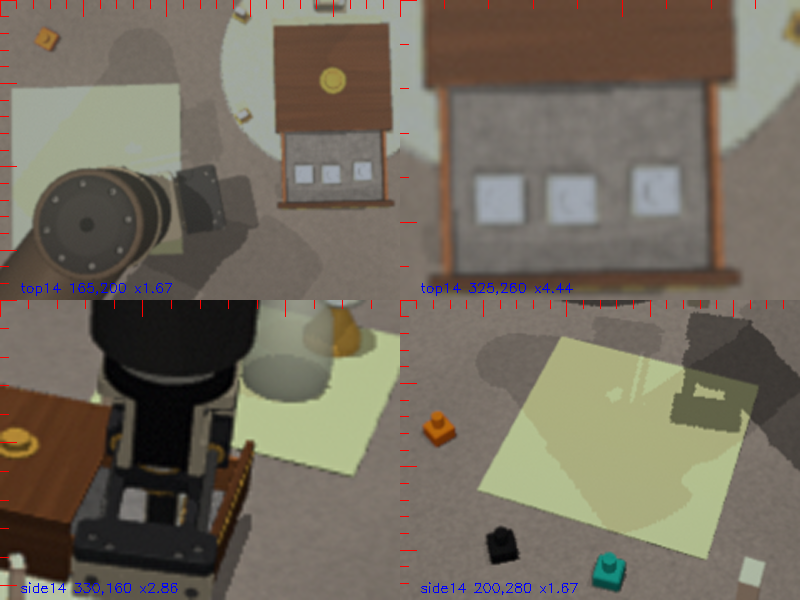

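All three stoppers stand upright in the drawer, at px (347,305), (363,305) and (382,303) in the top view. The mat is empty and the look-alikes are untouched. Next I push the front with the spread fingers.

```bash
python3 -m jog '{"fingers":[1,1,1,1,1],"dp":[[0,-45,-12],[0,-90,-25],[0,-135,-38],[0,-180,-50],[0,-220,-60]],"twist":[0,0,0,0,0]}'
python3 -c "
from nav import *
plan([(.401,-.018,.15,90),(.401,-.018,.019,90)])"
```

```text
time_s: 42.2
tcp_pos: [0.405, -0.0018, 0.1542]
eef_rot: [-129.6, 89.5, -120.5]
contact_force: [0.8, 0.2, 0.2]
gripper_width: 0.0877
t 42.2 pos [ 0.405  -0.0018  0.1542] jaw 99.1 x [-0.0045 -0.0077 -1.    ] j6 -109.4 w 0.088 F [0.8096 0.1907 0.1624]
(0.401, -0.018, 0.15, 90) dp [  4.3 -15.4  -6.5] twist 9.1
(0.401, -0.018, 0.019, 90) dp [131.    1.    0.6] twist -0.0
```

```bash
python3 -m jog '{"fingers":[1,1,1,1,1],"dp":[[0,-15,-7],[4,-15,-7],[20,-15,-7],[30,-15,-7],[30,-15,-7]],"twist":[5,9,9,9,9]}'
python3 -c "
from nav import *
plan([(.401,-.018,.05,90),(.401,-.018,.019,90)])"
```

```text
time_s: 42.7
tcp_pos: [0.3994, -0.0183, 0.1234]
eef_rot: [-128.6, 89.4, -128.4]
contact_force: [-0.5, -0.1, 0.1]
gripper_width: 0.0877
t 42.7 pos [ 0.3994 -0.0183  0.1234] jaw 90.2 x [-0.0068 -0.0086 -0.9999] j6 -116.3 w 0.088 F [-0.5078 -0.0869  0.0631]
(0.401, -0.018, 0.05, 90) dp [73.4  0.9  2.1] twist 0.2
(0.401, -0.018, 0.019, 90) dp [31.   0.3  0.2] twist -0.0
```

```bash
python3 -m jog '{"fingers":[1,1,1,1,1],"dp":[[20,0,1],[40,0,1],[60,0,1],[73,0,1],[73,0,1]],"twist":[0,0,0,0,0]}'
python3 -m jog '{"fingers":[1,1,1,1,1],"dp":[[8,0,0],[16,0,0],[24,0,0],[31,0,0],[31,0,0]],"twist":[0,0,0,0,0]}'
python3 -c "
from nav import *
plan([(.415,-.018,.019,90),(.508,-.018,.019,90)])"
```

```text
time_s: 43.2
tcp_pos: [0.3989, -0.0192, 0.0495]
eef_rot: [-134.7, 89.2, -134.4]
contact_force: [0.0, 0.6, 0.2]
gripper_width: 0.0879
time_s: 43.7
tcp_pos: [0.398, -0.0197, 0.0176]
eef_rot: [-137.2, 89.1, -136.8]
contact_force: [-1.1, 0.2, 0.9]
gripper_width: 0.0873
t 43.7 pos [ 0.398  -0.0197  0.0176] jaw 90.4 x [-0.0113 -0.0106 -0.9999] j6 -116.2 w 0.087 F [-1.0835  0.2182  0.8683]
(0.415, -0.018, 0.019, 90) dp [-1.6  1.6 17. ] twist 0.4
(0.508, -0.018, 0.019, 90) dp [-1. -0. 93.] twist -0.0
```

```bash
python3 -m jog '{"fingers":[1,1,1,1,1],"dp":[[-1,1,5],[-1,1,10],[-1,1,15],[-1,1,20],[-1,1,25]],"twist":[0,0,0,0,0]}'
python3 -m jog '{"fingers":[1,1,1,1,1],"dp":[[0,0,5],[0,0,10],[0,0,15],[0,0,20],[0,0,25]],"twist":[0,0,0,0,0]}'
python3 -m jog '{"fingers":[1,1,1,1,1],"dp":[[0,0,5],[0,0,10],[0,0,15],[0,0,20],[0,0,25]],"twist":[0,0,0,0,0]}'
python3 -c "
from nav import *
plan([(.508,-.018,.019,90)])"
```

```text
time_s: 44.2
tcp_pos: [0.4232, -0.0187, 0.0183]
eef_rot: [-138.0, 89.1, -137.6]
contact_force: [-2.1, 0.8, 2.1]
gripper_width: 0.0878
time_s: 44.7
tcp_pos: [0.4483, -0.0188, 0.0179]
eef_rot: [-138.6, 89.1, -138.3]
contact_force: [-2.0, -0.4, 1.8]
gripper_width: 0.088
time_s: 45.2
tcp_pos: [0.4736, -0.0187, 0.0176]
eef_rot: [-138.9, 89.0, -138.6]
contact_force: [-3.0, -1.8, 2.0]
gripper_width: 0.0875
t 45.2 pos [ 0.4736 -0.0187  0.0176] jaw 90.3 x [-0.0126 -0.0111 -0.9999] j6 -112.0 w 0.087 F [-2.987  -1.7626  1.9736]
(0.508, -0.018, 0.019, 90) dp [-1.9  0.5 34.4] twist 0.3
```

```bash
python3 -m jog '{"fingers":[1,1,1,1,1],"dp":[[0,0,5],[0,0,10],[0,0,15],[0,0,20],[0,0,25]],"twist":[0,0,0,0,0]}'
python3 -m jog '{"fingers":[1,1,1,1,1],"dp":[[0,0,2],[0,0,4],[0,0,6],[0,0,8],[0,0,8]],"twist":[0,0,0,0,0]}'
python3 -m jog '{"fingers":[1,1,1,1,1],"dp":[[0,0,1],[0,0,2],[0,0,3],[0,0,3],[0,0,3]],"twist":[0,0,0,0,0]}'
```

```text
time_s: 45.7
tcp_pos: [0.4982, -0.0187, 0.0171]
eef_rot: [-141.2, 89.0, -140.9]
contact_force: [-4.8, -0.4, 4.3]
gripper_width: 0.0877
time_s: 46.2
tcp_pos: [0.5065, -0.0187, 0.0169]
eef_rot: [-140.5, 89.0, -140.1]
contact_force: [-2.6, -2.0, 0.9]
gripper_width: 0.0876
time_s: 46.7
tcp_pos: [0.5077, -0.0194, 0.0167]
eef_rot: [-144.1, 88.8, -143.8]
contact_force: [-8.8, -1.8, 5.6]
gripper_width: 0.0875
```

```bash
python3 -m jog '{"fingers":[1,1,1,1,1],"dp":[[0,0,1],[0,0,2],[0,0,3],[0,0,3],[0,0,3]],"twist":[0,0,0,0,0]}'
```

```text
time_s: 47.2
tcp_pos: [0.5076, -0.0198, 0.0163]
eef_rot: [-149.4, 88.6, -149.2]
contact_force: [-12.9, 1.7, 9.7]
gripper_width: 0.0876
```

Hard stop reached at x=0.5077, as predicted for "shut", with about 13 N. I back off, check whether it stays shut, and plan the half turn as 90° on blade4 plus 90° on blade3.

```bash
python3 -m jog '{"fingers":[1,1,1,1,1],"dp":[[0,0,-5],[0,0,-20],[0,0,-40],[0,0,-60],[0,0,-80]],"twist":[0,0,0,0,0]}'
python3 -m jog '{"fingers":[0.5,0.5,0.5,0.5,0.5],"dp":[[-40,0,0],[-80,0,0],[-120,0,0],[-160,0,0],[-160,0,0]],"twist":[0,-8,-16,-24,-32]}'
python3 -m jog '{"fingers":[0.4,0.4,0.4,0.4,0.4],"dp":[[0,0,0],[0,0,0],[0,0,0],[0,0,0],[0,0,0]],"twist":[-8.5,-17,-25.5,-34,-42]}'
python3 -m jog '{"fingers":[0.4,0.4,0.4,0.4,0.4],"dp":[[0,0,0],[0,0,0],[0,0,0],[0,0,0],[0,0,0]],"twist":[-8.5,-17,-25.5,-34,-42]}'
python3 -c "
from ori import *
snap('top','top15');snap('side','side15')
ori('top15')
plan([(.553,.109,.13,30),(.553,.109,.037,30)])"
```

```text
time_s: 47.7
tcp_pos: [0.4286, -0.0194, 0.0184]
eef_rot: [-147.6, 88.7, -147.3]
contact_force: [0.3, 0.7, 0.3]
gripper_width: 0.0878
time_s: 48.2
tcp_pos: [0.4362, -0.0162, 0.1846]
eef_rot: [-157.2, 89.4, -124.5]
contact_force: [0.2, -0.2, -1.2]
gripper_width: 0.0534
time_s: 48.7
tcp_pos: [0.4375, -0.0156, 0.1852]
eef_rot: [175.0, 89.5, -109.9]
contact_force: [0.1, -0.8, -0.1]
gripper_width: 0.0352
time_s: 49.2
tcp_pos: [0.4388, -0.0151, 0.1858]
eef_rot: [155.6, 89.6, -86.9]
contact_force: [0.9, -0.2, 0.1]
gripper_width: 0.0351
top15 roof centre 602.9644165039062 -19.029129028320312 size 148.4957733154297 161.0001220703125 angle 0.13321557641029358
t 49.3 pos [ 0.4387 -0.0151  0.1858] jaw -152.7 x [-0.     -0.0067 -1.    ] j6 2.8 w 0.035 F [ 0.739  -0.2444 -0.4245]
(0.553, 0.109, 0.13, 30) dp [  55.  -158.6   58.3] twist -2.7
(0.553, 0.109, 0.037, 30) dp [93.  -0.3  0.5] twist -0.0
```

```bash
python3 -m jog '{"fingers":[0.4,0.4,0.4,0.4,0.4],"dp":[[0,-45,16],[0,-90,32],[0,-135,48],[20,-158,58],[55,-158,58]],"twist":[-3,-3,-3,-3,-3]}' 5
python3 -c "
from nav import *
plan([(.553,.109,.037,30)])"
```

```text
time_s: 49.8
tcp_pos: [0.5571, 0.1122, 0.131]
eef_rot: [-154.4, 89.6, -34.2]
contact_force: [0.5, -0.3, -1.6]
gripper_width: 0.0348
t 49.8 pos [0.5571 0.1122 0.131 ] jaw -149.9 x [ 0.0063 -0.0043 -1.    ] j6 -1.5 w 0.035 F [ 0.4869 -0.2864 -1.6134]
(0.553, 0.109, 0.037, 30) dp [94.   5.5 -0. ] twist 0.1
```

```bash
python3 -m jog '{"fingers":[0.4,0.4,0.4,0.4,0.4],"dp":[[0,5,0],[20,5,0],[40,5,0],[62,5,0],[62,5,0]],"twist":[0,0,0,0,0]}' 5
python3 -m jog '{"fingers":[0.4,0.4,0.4,0.4,0.4],"dp":[[8,0,0],[16,0,0],[24,0,0],[32,0,0],[32,0,0]],"twist":[0,0,0,0,0]}' 5
python3 -m jog '{"fingers":[0,0,0,0,0],"dp":[[0,0,0],[0,0,0],[0,0,0],[0,0,0],[0,0,0]],"twist":[0,0,0,0,0]}' 5
python3 -c "
from arc import *
arc((.627,-.019),90,3)"
```

```text
time_s: 50.3
tcp_pos: [0.5521, 0.1087, 0.0682]
eef_rot: [-171.6, 89.6, -51.6]
contact_force: [0.2, 0.2, -0.2]
gripper_width: 0.0353
time_s: 50.8
tcp_pos: [0.5515, 0.1081, 0.0351]
eef_rot: [172.4, 89.6, -67.6]
contact_force: [-0.9, 0.5, 0.1]
gripper_width: 0.0351
time_s: 51.3
tcp_pos: [0.5522, 0.1085, 0.0355]
eef_rot: [-174.3, 89.6, -54.3]
contact_force: [2.5, 0.7, -0.1]
gripper_width: 0.01
t 51.30 p [0.5522 0.1085 0.0355] w 0.0100 F [ 2.507   0.7096 -0.0975] j6 -1.7575835456063944
r 0.14784935294048673 ang 120.38053558004057
dp [-0.  15.4 -0.9] twist -6.00
dp [ 0.  30.7 -3.4] twist -12.00
dp [ 0.  45.6 -7.6] twist -18.00
dp [  0.   60.  -13.2] twist -24.00
dp [  0.1  73.8 -20.3] twist -30.00
```

```bash
python3 -m jog '{"fingers":[0,0,0,0,0],"dp":[[0,15.4,-0.9],[0,30.7,-3.4],[0,45.6,-7.6],[0,60,-13.2],[0,73.8,-20.3]],"twist":[-6,-12,-18,-24,-30]}' 5
python3 -c "
from arc import *
arc((.627,-.019),60,2)"
python3 -m jog '{"fingers":[0,0,0,0,0],"dp":[[0,15.4,-0.9],[0,30.7,-3.4],[0,45.6,-7.6],[0,60,-13.2],[0,73.8,-20.3]],"twist":[-6,-12,-18,-24,-30]}' 5
python3 -c "
from arc import *
arc((.627,-.019),30,1)"
```

```text
time_s: 51.8
tcp_pos: [0.4991, 0.0542, 0.0359]
eef_rot: [172.4, 89.6, -37.3]
contact_force: [6.9, -1.0, -4.5]
gripper_width: 0.0097
t 51.80 p [0.4991 0.0542 0.0359] w 0.0097 F [ 6.8628 -1.0358 -4.4701] j6 30.797933716427625
r 0.14740597204228953 ang 150.21041185041386
dp [ 0.  15.4 -0.8] twist -6.00
dp [ 0.1 30.6 -3.2] twist -12.00
dp [ 0.1 45.6 -7.2] twist -18.00
dp [  0.2  60.  -12.7] twist -24.00
dp [  0.2  73.7 -19.7] twist -30.00
time_s: 52.3
tcp_pos: [0.4795, -0.0202, 0.036]
eef_rot: [144.3, 89.6, -35.3]
contact_force: [2.1, 2.2, -5.5]
gripper_width: 0.0101
t 52.30 p [ 0.4795 -0.0202  0.036 ] w 0.0101 F [ 2.0962  2.2078 -5.4834] j6 68.64610482228369
r 0.14751318664346416 ang -179.54173181220273
dp [ 0.1 15.4 -0.8] twist -6.00
dp [ 0.1 30.7 -3.2] twist -12.00
dp [ 0.2 45.6 -7.2] twist -18.00
dp [  0.3  60.  -12.7] twist -24.00
dp [  0.4  73.8 -19.7] twist -30.00
```

```bash
python3 -m jog '{"fingers":[0,0,0,0,0],"dp":[[0,15.4,-0.8],[0,30.7,-3.2],[0,45.6,-7.2],[0,60,-12.7],[0,73.8,-19.7]],"twist":[-6,-12,-18,-24,-30]}' 5
python3 -m jog '{"fingers":[0,0,0,0,0],"dp":[[0,15.4,-0.8],[0,30.7,-3.2],[0,45.6,-7.2],[0,60,-12.7],[0,73.8,-19.7]],"twist":[-6,-12,-18,-24,-30]}' 5
python3 -m jog '{"fingers":[0,0.25,0.25,0.25,0.25],"dp":[[0,0,0],[0,0,0],[0,0,0],[0,0,0],[-20,0,0]],"twist":[0,0,0,0,0]}'
python3 -c "
from arc import *
arc((.627,-.019),30,1)"
python3 -m jog '{"fingers":[0.4,0.4,0.4,0.4,0.4],"dp":[[-40,0,0],[-80,0,0],[-120,0,0],[-120,0,0],[-120,0,0]],"twist":[0,0,8,16,24]}'
python3 -c "
from arc import *
plan([(.479,-.019,.15,90),(.479,-.019,.036,90)])"
```

```text
time_s: 52.8
tcp_pos: [0.4992, -0.0941, 0.0361]
eef_rot: [113.3, 89.7, -36.0]
contact_force: [2.0, 3.9, -5.5]
gripper_width: 0.0102
time_s: 53.3
tcp_pos: [0.5523, -0.1482, 0.0361]
eef_rot: [54.9, 89.8, -64.2]
contact_force: [-2.3, 1.9, -0.0]
gripper_width: 0.0102
time_s: 53.8
tcp_pos: [0.5497, -0.1477, 0.054]
eef_rot: [-21.2, 89.7, -140.3]
contact_force: [0.5, 0.4, -0.7]
gripper_width: 0.0214
t 53.80 p [ 0.5497 -0.1477  0.054 ] w 0.0214 F [ 0.4976  0.3911 -0.7208] j6 145.94104751488143
r 0.15015021772234144 ang -120.96973051681822
dp [-0.  15.7 -0.3] twist -6.00
dp [-0.1 31.3 -2.3] twist -12.00
dp [-0.1 46.6 -5.9] twist -18.00
dp [ -0.2  61.5 -11. ] twist -24.00
dp [ -0.2  75.7 -17.7] twist -30.00
time_s: 54.3
tcp_pos: [0.5505, -0.147, 0.1758]
eef_rot: [41.9, 89.8, -101.6]
contact_force: [-0.7, 0.3, -1.2]
gripper_width: 0.035
t 54.3 pos [ 0.5505 -0.147   0.1758] jaw -53.5 x [-0.0005 -0.0026 -1.    ] j6 121.6 w 0.035 F [-0.6715  0.3033 -1.2005]
(0.479, -0.019, 0.15, 90) dp [  25.5 -145.4  -18.7] twist 36.5
(0.479, -0.019, 0.036, 90) dp [114.   -0.3  -0.1] twist -0.0
```

```bash
python3 -m jog '{"fingers":[0.4,0.4,0.4,0.4,0.4],"dp":[[0,-40,-5],[0,-80,-10],[0,-120,-15],[5,-145,-19],[10,-145,-19]],"twist":[7.3,14.6,21.9,29.2,36.5]}' 5
python3 -c "
from arc import *
plan([(.479,-.019,.15,90),(.479,-.019,.036,90)])"
```

```text
time_s: 54.8
tcp_pos: [0.4778, -0.017, 0.166]
eef_rot: [104.7, 89.9, -75.5]
contact_force: [0.4, -0.1, -0.4]
gripper_width: 0.0344
t 54.8 pos [ 0.4778 -0.017   0.166 ] jaw -90.2 x [ 0.0004 -0.0016 -1.    ] j6 68.1 w 0.034 F [ 0.4113 -0.0978 -0.3832]
(0.479, -0.019, 0.15, 90) dp [16.   2.  -1.2] twist -0.2
(0.479, -0.019, 0.036, 90) dp [114.   -0.2   0. ] twist -0.0
```

```bash
python3 -m jog '{"fingers":[0.4,0.4,0.4,0.4,0.4],"dp":[[20,2,-1],[40,2,-1],[60,2,-1],[80,2,-1],[98,2,-1]],"twist":[0,0,0,0,0]}' 5
python3 -m jog '{"fingers":[0.4,0.4,0.4,0.4,0.4],"dp":[[8,0,0],[16,0,0],[24,0,0],[32,0,0],[32,0,0]],"twist":[0,0,0,0,0]}' 5
python3 -m jog '{"fingers":[0,0,0,0,0],"dp":[[0,0,0],[0,0,0],[0,0,0],[0,0,0],[0,0,0]],"twist":[0,0,0,0,0]}' 5
python3 -c "
from arc import *
arc((.627,-.019),60,2)"
```

```text
time_s: 55.3
tcp_pos: [0.478, -0.0191, 0.0672]
eef_rot: [88.6, 89.9, -91.6]
contact_force: [0.2, 1.0, 0.2]
gripper_width: 0.0351
time_s: 55.8
tcp_pos: [0.4775, -0.0193, 0.0344]
eef_rot: [57.9, 89.9, -122.3]
contact_force: [0.0, -0.3, -0.0]
gripper_width: 0.0349
time_s: 56.3
tcp_pos: [0.4777, -0.0193, 0.0347]
eef_rot: [68.7, 89.9, -111.4]
contact_force: [-0.3, -0.6, 1.1]
gripper_width: 0.01
t 56.30 p [ 0.4777 -0.0193  0.0347] w 0.0100 F [-0.2899 -0.5941  1.1245] j6 68.3151929514521
r 0.14930453058711976 ang -179.90300710791013
dp [ 0.  15.6 -0.9] twist -6.00
dp [ 0.1 31.  -3.4] twist -12.00
dp [ 0.1 46.1 -7.5] twist -18.00
dp [  0.1  60.7 -13.2] twist -24.00
dp [  0.1  74.6 -20.4] twist -30.00
```

Gripped at 10.0 mm at 180.1°, with 60° to go.

```bash
python3 -m jog '{"fingers":[0,0,0,0,0],"dp":[[0,15.5,-0.8],[0,30.8,-3.3],[0,45.8,-7.4],[0,60.3,-13],[0,74.1,-20]],"twist":[-6,-12,-18,-24,-30]}' 5
python3 -m jog '{"fingers":[0,0,0,0,0],"dp":[[0,15.4,-0.8],[0,30.7,-3.2],[0,45.6,-7.2],[0,60,-12.7],[0,73.8,-19.7]],"twist":[-6,-12,-18,-24,-30]}' 5
python3 -c "
from arc import *
arc((.627,-.019),30,1)"
python3 -m jog '{"fingers":[0,0.25,0.25,0.25,0.25],"dp":[[0,0,0],[0,0,0],[0,0,0],[0,0,0],[-20,0,0]],"twist":[0,0,0,0,0]}'
python3 -m jog '{"fingers":[0.3,0.3,0.3,0.3,0.3],"dp":[[-40,0,0],[-80,0,0],[-120,0,0],[-160,0,0],[-180,0,0]],"twist":[0,0,0,0,0]}'
python3 -c "
from arc import *
plan([(.45,.28,.23,None)])"
```

```text
time_s: 56.8
tcp_pos: [0.4973, -0.0937, 0.0348]
eef_rot: [25.1, 89.9, -124.8]
contact_force: [0.0, 3.3, -1.9]
gripper_width: 0.0098
time_s: 57.3
tcp_pos: [0.5505, -0.1485, 0.0348]
eef_rot: [-35.0, 89.8, -154.7]
contact_force: [-2.4, 0.5, 3.2]
gripper_width: 0.0102
t 57.30 p [ 0.5505 -0.1485  0.0348] w 0.0102 F [-2.4221  0.5352  3.2461] j6 145.59302234975982
r 0.15044162089843222 ang -120.5838348715004
dp [-0.  15.7 -0.6] twist -6.00
dp [-0.1 31.3 -2.8] twist -12.00
dp [-0.1 46.6 -6.7] twist -18.00
dp [ -0.2  61.4 -12.1] twist -24.00
dp [ -0.2  75.5 -19. ] twist -30.00
time_s: 57.8
tcp_pos: [0.548, -0.1481, 0.0526]
eef_rot: [-52.4, 89.5, -172.2]
contact_force: [0.6, -0.6, -1.0]
gripper_width: 0.0216
time_s: 58.3
tcp_pos: [0.5503, -0.1478, 0.2368]
eef_rot: [-36.2, 89.8, -155.9]
contact_force: [0.7, 0.4, -0.6]
gripper_width: 0.0265
t 58.3 pos [ 0.5503 -0.1478  0.2368] jaw -29.8 x [-0.0035 -0.0016 -1.    ] j6 145.5 w 0.026 F [ 0.6865  0.4334 -0.608 ]
(0.45, 0.28, 0.23, None) dp [   6.5 -299.3 -321.6] twist 0.0
```

Now I move aside and check the end state numerically and with one last picture.

```bash
python3 -m jog '{"fingers":[0.3,0.3,0.3,0.3,0.3],"dp":[[0,-30,-32],[0,-60,-64],[0,-90,-96],[0,-120,-128],[0,-150,-161]],"twist":[0,0,0,0,0]}'
python3 -m jog '{"fingers":[0.3,0.3,0.3,0.3,0.3],"dp":[[0,-30,-32],[0,-60,-64],[0,-90,-96],[0,-120,-128],[0,-150,-161]],"twist":[0,0,0,0,0]}'
python3 -c "
from ori import *
snap('top','top16');snap('side','side16');ori('top16')
t0,t1=load('top0')['frame'].astype(int),load('top16')['frame'].astype(int)
grid([('top16',(285,160,150)),('side16',(245,130,200)),('top16',(435,240,140)),('top0',(435,240,140))],'pics/g13.png')"
```

```text
time_s: 58.8
tcp_pos: [0.4987, 0.068, 0.2368]
eef_rot: [-40.0, 89.8, -159.8]
contact_force: [1.9, 0.9, 0.3]
gripper_width: 0.0262
time_s: 59.3
tcp_pos: [0.447, 0.2838, 0.2369]
eef_rot: [-45.7, 89.8, -165.5]
contact_force: [0.9, 1.1, 0.0]
gripper_width: 0.0261
top16 roof centre 658.0103759765625 -19.409683227539062 size 161.4606170654297 160.6116485595703 angle 88.33409118652344
```

View pics/g13.png

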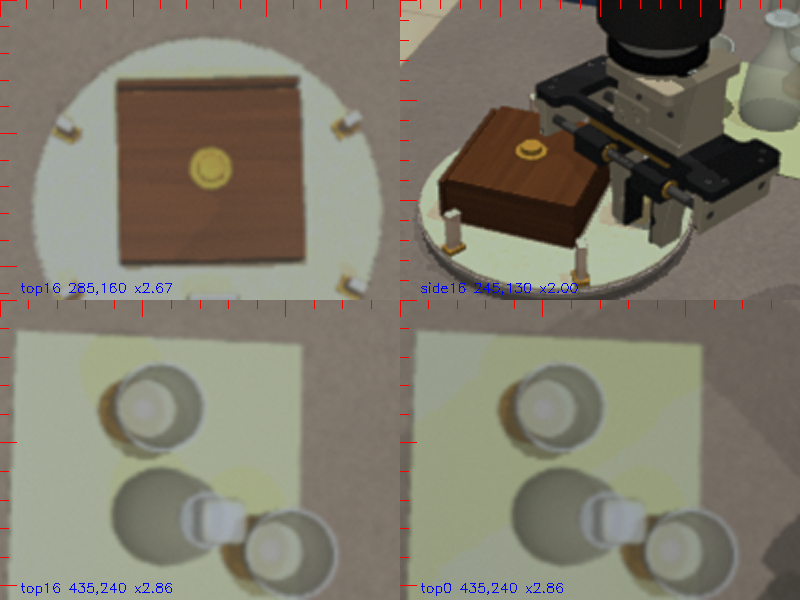

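The drawer is shut and the decanter and coupes are unchanged. The roof angle reads 88.3° where 90° is square, so I measure the edges more carefully. I calibrate the method on top15, where roof and blades had read square.

```bash
python3 -c "
from ori import *
import cv2
for tag in('top5','top15','top16'):
    P=ori(tag)
    # left/right edges (y extremes), front/back (x extremes): robust line fits on middle part
    x0,x1=np.percentile(P[:,0],[2,98]);y0,y1=np.percentile(P[:,1],[2,98]);cx,cy=(x0+x1)/2,(y0+y1)/2
    for n,sel in (('L',(P[:,1]>y1-.008)&(abs(P[:,0]-cx)<.06)),('R',(P[:,1]<y0+.008)&(abs(P[:,0]-cx)<.06)),('far',(P[:,0]>x1-.008)&(abs(P[:,1]-cy)<.065)),('near',(P[:,0]<x0+.008)&(abs(P[:,1]-cy)<.065))):
        vx,vy,_,_=cv2.fitLine((P[sel]*1000).astype(np.float32),cv2.DIST_HUBER,0,.01,.01).ravel()
        print(tag,n,sel.sum(),'%.2f'%((np.degrees(np.arctan2(vy,vx))+45)%90-45))
# blade brass feet and latch/bottle by gold colour in top16
d=load('top16');f=d['frame'].astype(int)
def cen(d,u0,v0,u1,v1):
    f=d['frame'][v0:v1,u0:u1].astype(int);g=np.clip(f[:,:,0]-f[:,:,2]-25,0,None)*1.;vv,uu=np.mgrid[v0:v1,u0:u1];return (g*uu).sum()/g.sum(),(g*vv).sum()/g.sum()
c=[(302,200,318,216),(408,197,424,213),(409,261,425,275),(302,261,318,275)]
F=[atz(d,cen(d,*w),.031) for w in c];print(np.array(F))
for a,b in((0,1),(3,2)):
    e=F[b]-F[a];print('y-pair',np.degrees(np.arctan2(e[0],-e[1])))
for a,b in((0,3),(1,2)):
    e=F[a]-F[b];print('x-pair',np.degrees(np.arctan2(e[1],e[0])))
"
```

```text
top5 roof centre 603.4865112304688 -18.63349151611328 size 161.52471923828125 148.5889892578125 angle 89.77619171142578
top5 L 51 0.72
top5 R 51 0.35
top5 far 55 -1.67
top5 near 56 -0.30
top15 roof centre 602.9644165039062 -19.029129028320312 size 148.4957733154297 161.0001220703125 angle 0.13321557641029358
top15 L 51 0.39
top15 R 51 0.34
top15 far 55 0.30
top15 near 37 -1.59
top16 roof centre 658.0103759765625 -19.409683227539062 size 161.4606170654297 160.6116485595703 angle 88.33409118652344
top16 L 51 -0.07
top16 R 51 -0.60
top16 far 55 -0.23
top16 near 56 -0.26
[[ 0.7012  0.1074  0.031 ]
 [ 0.6993 -0.1453  0.031 ]
 [ 0.5537 -0.1433  0.031 ]
 [ 0.5538  0.1092  0.031 ]]
y-pair -0.41855918380245266
y-pair -0.02495907529447245
x-pair -0.706378711913213
x-pair -0.78673905799903
```

```bash
python3 -c "
from plant import r
print(r.close_job())"
```

```text
the job is handed in; nothing more can be done
None
```

The job is done and handed in at about 59 s of robot time; no verdict came back. I turned the stand by its blades until the drawer faced front and pressed the latch. The three clear stoppers went into the drawer; there was no fourth. I then pushed the drawer to its hard stop and turned the stand half round so the scent bottle faces front.

**Last checks:**
- **Stoppers:** all three stood upright in the open drawer and the mat was empty before I pushed it shut. The black, orange and turquoise look-alikes were still there then, and I never went near them.
- **Drawer:** it was still shut at the end, with the case 160.6 mm deep in the picture against 162 mm expected.
- **Bottle facing:** the case edges read 0.1 to 0.6° off square and the blade feet 0.0 to 0.8°.
- **Decanter and coupes:** they look unmoved against the first picture.

**What disagreed:**
- **Rectangle fit:** a first fit of the case outline said 1.7° off square. The edge and blade checks did not bear that out.
- **Heights:** reported tool heights ran about 43 mm lower than the fingertips really were, and camera heights about 8 mm below the stated ones. My first reach for a blade missed because of this, so I set the heights by touch afterwards.
- **Picture budget:** I viewed 16 pictures, two over the budget of 14.

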